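# Rack the spice jar and click the cupboard door shut

### The job

Put the red-capped spice jar upright into either pocket of the rack on the inside of the little green cupboard door. Then push the door shut until its sprung latch snaps in behind the catch and the door stays closed by itself; do not slam it, and never push on the cupboard with more than 15 N. Leave the mug and the timer where they are.

Things in the scene. Friction and masses are not known exactly. Their poses are not given: they have to be found in the camera images.
- cupboard: Fixed spice cupboard of pale wood, darker roof, 150 deep x 225 wide x 166 mm high; origin under its middle on the table. Its front (green door) looks along its own -x, front plane at x = -72.5 mm. The hinge is the upright line at x = -72.5, y = -93.5 mm; the closed door runs from it along +y to the catch on the +y wall.
- cupboard_door (a joint): Door angle, rad: 0 = closed, flush; positive = open (swings out, counterclockwise from above). Starts wide open; stays where left (slight friction). Latched it rests anywhere from -0.032 to +0.032: the catch is set up to 5 mm deeper or shallower each time, and that setting is not measured. The bolt meets the catch about 0.08 rad before it latches.
- latch_bolt (a joint): Brass sprung bolt in the door's free edge, 100 mm above the table: 0 = fully out, 0.0085 m = pushed in. In closing, its bevel rides over the steel strike lip, which presses it in about 6 mm, and it springs out again behind the lip. A stiff rubber buffer stops the door there.
- door_hinge (a point): Point on the hinge axis, 82.5 mm above the table; does not move. Its axes turn with the door: y from hinge along the door to the free edge, x through the door from the outer (green, knob) face at -2.5 mm to the inner face at +18 mm, z up. The door is 180 mm wide; its top is 155 mm above the table, the roof's 166 mm.
- door_push (a point): Where to push, on the door's outer face: 150 mm from the hinge, 120 mm up. Axes as door_hinge; +x closes. The bevel takes up to about 7 N here; at the snap the buffer presses back with about 5 N, then 6 N more per mm: 9 to 12 N latches it, 2 mm too far breaks the 15 N limit. A knob (20 mm wide, 23 mm proud) sits 70 mm lower.
- pocket_a (a point): Middle of the floor of the rack pocket nearer the hinge, 45 mm above the table, on the door's inner side; axes as door_hinge. Pockets are 58 mm along the door, 56 mm across; their walls end 75 mm, the door panel beside them 155 mm above the table: grip the jar 20 to 35 mm above its centre, fingers closing along the door (y).
- pocket_b (a point): The same for the pocket nearer the door's free edge.
- jar_center (a point): Middle (53 mm up) of the spice jar to be racked: clear round jar with red cap, 45 mm diameter, 106 mm high, about 0.11 kg, standing on the table; z is its axis.
- mug: Dark enamel mug, 88 x 112 x 80 mm high, standing; origin under its middle. Leave alone.
- timer: White and red kitchen timer, 70 mm wide, 60 mm high; origin under its middle. Leave alone.
There are look-alikes about, which are no part of the job. Leave any purple look-alike of the part that bears jar_center alone.

How it is judged:
On the way, in this order (a step that is already met when the one before it is completed fails the run):
1. the jar stands in a rack pocket while the door is still open (((horizontal distance between jar_center and pocket_a below 0.016 m and z of jar_center in the frame of pocket_a between 0.044 and 0.062 m) or (horizontal distance between jar_center and pocket_b below 0.016 m and z of jar_center in the frame of pocket_b between 0.044 and 0.062 m)) and angle between jar_center's own z axis and vertical below 0.2 rad and value of joint cupboard_door above 0.4 rad), for 0.2 s.
2. the door is shut and the bolt has snapped out behind the catch (value of joint cupboard_door below 0.038 rad and value of joint latch_bolt below 0.0015 m), for 0.2 s.
At the end, for the whole second after the job is handed in: The jar stands in a rack pocket (its axis within 16 mm of the pocket's middle, its foot within 9 mm of the pocket floor, leaning less than 0.2 rad), the door is closed (angle below 0.038 rad) and still, and the bolt is out (less than 1.5 mm pressed in), so it is latched (all of step 2 and ((horizontal distance between jar_center and pocket_a below 0.016 m and z of jar_center in the frame of pocket_a between 0.044 and 0.062 m) or (horizontal distance between jar_center and pocket_b below 0.016 m and z of jar_center in the frame of pocket_b between 0.044 and 0.062 m)) and angle between jar_center's own z axis and vertical below 0.2 rad and velocity of joint cupboard_door between -0.05 and 0.05 rad/s); the robot touches nothing.
It fails at once if the cupboard or its door is pushed with more than 15 N (contact force between any of the fingers, the arm and cupboard above 15 N).
It fails at once if the door is slammed (swinging shut faster than 1.5 rad/s) (velocity of joint cupboard_door below -1.5 rad/s).
It fails at once if the mug is shifted more than 20 mm (distance of mug from where it was at the start of the episode above 0.02 m).
It fails at once if the timer is shifted more than 20 mm (distance of timer from where it was at the start of the episode above 0.02 m).
It also fails if it takes over 64 s, if anything falls off the work surface, if the arm or the gripper's body presses on something with over 40 N, if the wrist force passes 120 N, or if a joint passes its speed limit or range.

### The arm

A 6-joint arm with a two-finger parallel gripper is mounted at the origin on the work surface; the furniture and walls round the work are solid. World frame = base frame: x ahead of the robot, y to its left, z up, the work surface at z = 0. Lengths are in m, angles in rad, forces in N, time in s.
With the tool pointing down it reaches from about 0.375 to 0.9 m from the base axis. Payload 3.1 kg.
Tool frame: the origin (TCP) lies at the very end of the fingers, on their centre line; the grasp point (between the pads) lies 19 mm behind it; z points along the fingers, y is the direction in which the jaws open and shut (so a half turn about z gives the same grasp; the last joint's range is limited). The gripper opens to 87 mm and grips with 3 to 60 N. Pads are 19 mm wide; open, the fingers measure 117 mm over their backs; the gripper's body (75 mm by 190 mm) begins 51 mm behind the grasp point.
Start: joints at [1.107, 0.527, 1.433, -0, 1.181, -0.178], TCP at [0.176, 0.6, 0.199] pointing down, gripper open.
Joint ranges: [-3.08, 3.08], [-0.75, 2.2], [0.22, 2.44], [-1.43, 4.57], [0, 2.65], [-2.85, 2.85]. Speed limits (rad/s): [2.79, 2.79, 3.14, 3.14, 3.14, 3.14].

### API

Orientations are given as a unit quaternion [x, y, z, w].
In Python, from rig import robot, optics gives the robot as it stands.
- The arm moves only by the shell command python3 -m inch 'ROWS' [FORCE]. ROWS is JSON, a list of rows, each an object of numbers: "ax", "ay", "az": the turn, a rotation vector about the tool's x, y, z in rad; "dx", "dy", "dz": the shift along the tool's x, y, z in mm; "gripper": the opening in per cent of the stroke, from 0 (shut) to 100 (fully open). In form: [{"ax": .., "ay": .., "az": .., "dx": .., "dy": .., "dz": .., "gripper": ..}, ...]. A call has 1 to 8 rows; each row shifts and turns the commanded pose from where the row before left it, along the tool's axes as they then stand; what a row does not reach is not made up. A row lasts 1/10 s, in which the tool goes at most 50 mm and 8.59 degrees, less where a joint would pass 70% of its speed; a pose out of reach is approached as far as the arm can. A call with a gripper value outside its range is refused whole. The fingers move at their own pace and stop on an object; FORCE is the grip in N (left out, the last holds). Time passes only in rows, so rows that do not move let the fingers close. It gives the time, the measured TCP pose, the force and the opening at its end, in the units of the state.
- robot.get_obs(): the state, without advancing time (a new reading comes with each control period).
- optics.camera(name): name is "scene" or "side" or "wrist"; returns a dict with "img" (480x640x3 uint8, red, green, blue), "depth" (480x640 float32, m along the optical axis (not along the pixel's ray), 0 where there is no reading), "camera_matrix" (3x3 intrinsics, pixels), "position" and "attitude" of the camera in the world. Camera axes: x right, y up, looking along -z (the intrinsics and any distortion apply to the point x, -y, -z); pixel columns grow to the right and rows downward; lengths in m; the calibration is good to about 2 mm. A picture is of the moment at which its call begins.
- robot.hand_in(): hands the job in, once; it reports no verdict.
The state is a dict: "time": time; "q": joint angles; "joint_velocities": joint speeds; "joint_torque": joint torques, N m; "position": TCP position; "tool_rot": TCP orientation; "ft_force": force on the tool from outside, world axes, zero at the start; "moment": the same for the moment, N m; "grip_width": finger opening in m.
Only numpy, scipy, OpenCV 4.12 (cv2) and the standard library are available. Lean on these libraries where they do the work, as an engineer would, in place of code of your own. Each camera call takes 0.05 s, during which the arm holds its last target.

## Working session

There is one attempt and no reset: what is moved stays moved. The work goes in short steps, Python scripts to look and compute and a shell command to move; the robot and the scene stay as the last step left them, time stands still between calls to the robot, and variables do not carry over. Pictures are saved under pics/ and viewed, and the job is handed in when it is done.

```bash
mkdir -p pics; ls
cat > h.py <<'E'
import numpy as np, cv2
from rig import robot, optics
from scipy.spatial.transform import Rotation as R
def shot(n,f):
    c=optics.camera(n); cv2.imwrite('pics/'+f,c['img'][:,:,::-1]); np.savez('pics/'+f[:-4]+'.npz',**{k:v for k,v in c.items()}); return c
def cloud(c):
    K=np.array(c['camera_matrix']);d=np.array(c['depth']);h,w=d.shape
    u,v=np.meshgrid(np.arange(w),np.arange(h))
    p=np.stack([(u-K[0,2])/K[0,0]*d,-(v-K[1,2])/K[1,1]*d,-d],-1)
    a=np.array(c['attitude'])
    Rm=R.from_quat(a).as_matrix() if a.size==4 else a.reshape(3,3)
    P=p@Rm.T+np.array(c['position']); P[d<=0]=np.nan
    return P
def load(f): return dict(np.load('pics/'+f+'.npz'))
E
python3 - <<'E'
from h import *
for n in ['scene','side','wrist']:
    c=shot(n,n+'0.png'); print(n,c['position'],c['attitude'],list(c.keys()))
print(robot.get_obs())
E
```

```text
pics
scene [ 1.41095445 -0.11685944  0.58004452] [0.35457459 0.3709933  0.61065734 0.60310732] ['img', 'depth', 'camera_matrix', 'position', 'attitude']
side [0.34907987 0.60774088 0.76260578] [-0.03479621  0.4143397   0.90680093 -0.06945435] ['img', 'depth', 'camera_matrix', 'position', 'attitude']
wrist [0.11056097 0.61898609 0.38345625] [-0.10096946 -0.07431244  0.59492214  0.79394614] ['img', 'depth', 'camera_matrix', 'position', 'attitude']
{'time': 0.15, 'q': array([ 1.10752579e+00,  5.28282176e-01,  1.43359718e+00, -9.02862039e-06,
        1.18139458e+00, -1.78485145e-01]), 'joint_velocities': array([ 1.58424561e-03, -2.31796332e-03, -3.77935223e-03, -1.38053244e-05,
       -2.77489279e-04,  7.91104528e-04]), 'joint_torque': array([ 2.43048862e-04, -4.40432739e+01, -1.76842779e+01,  6.33754511e-02,
        5.52404544e-02, -8.01935789e-05]), 'position': array([0.17528966, 0.59929478, 0.19778174]), 'tool_rot': array([ 1.41910250e-01,  9.89879171e-01, -7.99048919e-04, -2.61175580e-04]), 'ft_force': array([0.185141  , 0.26841322, 0.18722599]), 'moment': array([0.022248  , 0.02132162, 0.00447795]), 'grip_width': 0.08720849767347628}
```

View pics/scene0.png

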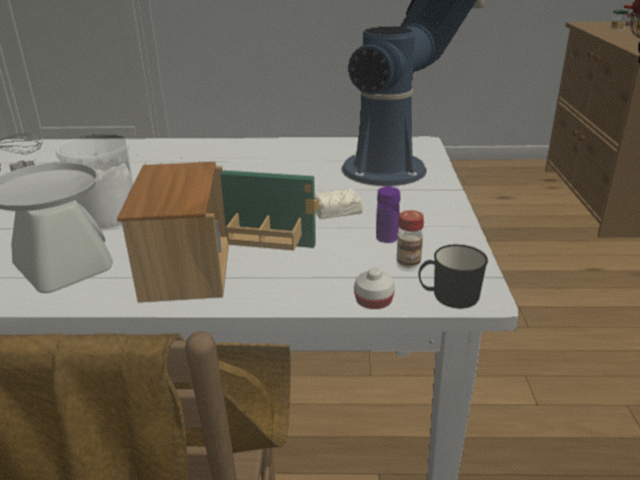

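View pics/side0.png

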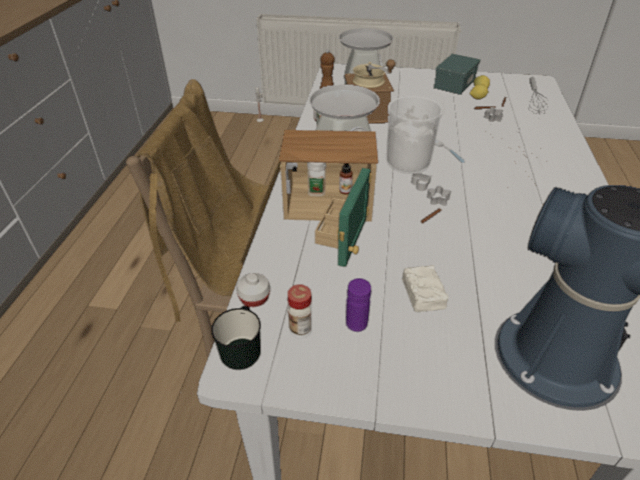

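View pics/wrist0.png

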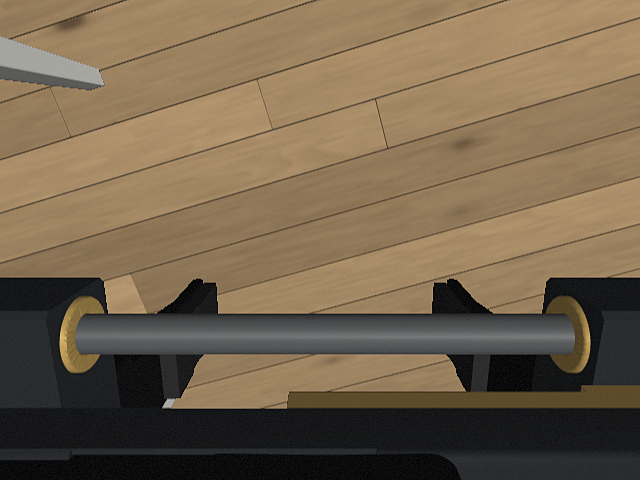

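The pictures show three jar candidates: the red-capped clear jar on the table at scene (410,238) / side (300,310), the all-purple look-alike at scene (388,214) / side (358,305), and small jars inside the cupboard at side (317,178) and (347,178). The first fits: red cap, clear body, standing on the table. I'll enlarge it to confirm, then measure.

Run:
```python
from h import *
im=cv2.imread('pics/side0.png')[140:380,200:480]; im2=cv2.imread('pics/scene0.png')[150:330,200:500]
cv2.imwrite('pics/crop_side.png',cv2.resize(im,None,fx=2.5,fy=2.5,interpolation=cv2.INTER_CUBIC))
cv2.imwrite('pics/crop_scene.png',cv2.resize(im2,None,fx=2.5,fy=2.5,interpolation=cv2.INTER_CUBIC))
for n in ['scene0','side0']:
    c=load(n);P=cloud(c);im=c['img'].astype(int)
    hsv=cv2.cvtColor(c['img'],cv2.COLOR_RGB2HSV)
    x,y,z=P[...,0],P[...,1],P[...,2]
    tab=(z>-0.02)&(z<0.2)&(x>0.3)&(x<1.1)
    r,g,b=im[...,0],im[...,1],im[...,2]
    M={'red':(r>110)&(g<60)&(b<60),'purple':(b>80)&(g<60)&(r>40)&(r<140),'green':(g>r+20)&(g>=b-5)&(g<130)}
    for k,m in M.items():
        m=m&tab; n_,l,s,ce=cv2.connectedComponentsWithStats(m.astype(np.uint8))
        for i in range(1,n_):
            if s[i,4]>40:
                q=P[l==i]; print(n,k,s[i,:],'min',np.percentile(q,2,0).round(3),'max',np.percentile(q,98,0).round(3),'med',np.median(q,0).round(3))
```

```text
scene0 red [413 220  10   9  41] min [0.486 0.014 0.089] max [0.497 0.03  0.104] med [0.492 0.025 0.095]
scene0 purple [378 189  21  51 385] min [ 0.375 -0.038  0.018] max [ 0.393 -0.001  0.108] med [ 0.388 -0.015  0.077]
scene0 green [222 171  92  28 401] min [ 0.387 -0.331  0.126] max [ 0.425 -0.163  0.158] med [ 0.408 -0.238  0.156]
side0 red [288 298  21  11 121] min [0.458 0.027 0.088] max [0.49  0.038 0.106] med [0.474 0.035 0.097]
side0 purple [347 279  24  52 988] min [ 0.351 -0.031  0.01 ] max [0.388 0.006 0.108] med [0.369 0.    0.078]
side0 green [ 338  168   32   98 1151] min [ 0.379 -0.321  0.022] max [ 0.422 -0.159  0.156] med [ 0.404 -0.208  0.133]
side0 green [310 179  13  13 111] min [ 0.495 -0.415  0.024] max [ 0.525 -0.405  0.062] med [ 0.512 -0.41   0.048]
```

View pics/crop_side.png

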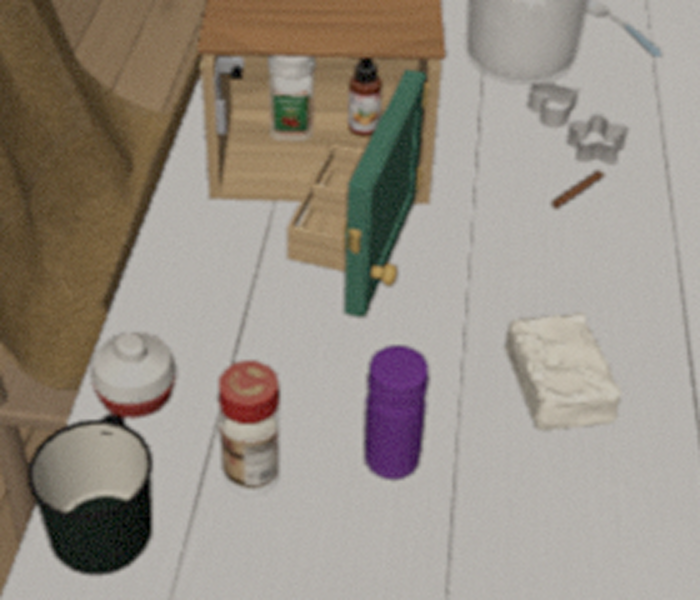

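View pics/crop_scene.png

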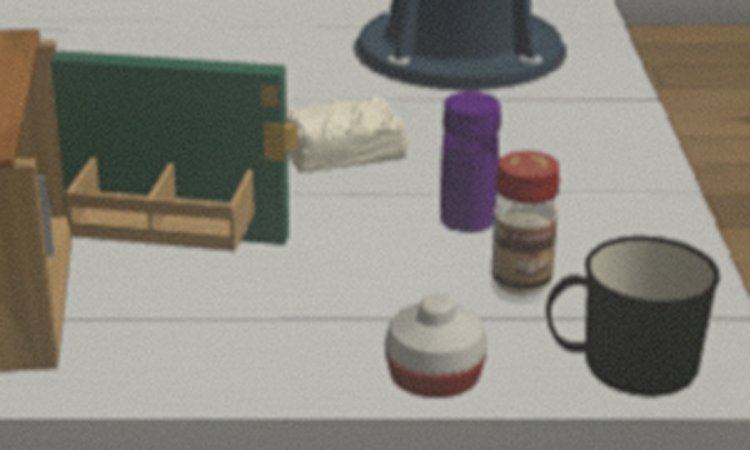

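Run:
```python
from h import *
for n in ['scene0','side0']:
    c=load(n);P=cloud(c);x,y,z=P[...,0],P[...,1],P[...,2]
    m=(abs(z-.166)<.006)&(x>.3)&(x<.75)&(y<-.2)&(y>-.75)
    n_,l,s,ce=cv2.connectedComponentsWithStats(m.astype(np.uint8))
    i=1+np.argmax(s[1:,4]); q=P[l==i]
    print(n,'roof',s[i],np.median(q[:,2]))
    rc=cv2.minAreaRect((q[:,:2]*1000).astype(np.float32)); print(rc, cv2.boxPoints(rc).round(0).tolist())
    # door top
    m=(z>.145)&(z<.160)&(x>.36)&(x<.45)&(y>-.345)&(y<-.1)
    q=P[m][:,:2]; print('door top',len(q), cv2.fitLine((q*1000).astype(np.float32),cv2.DIST_HUBER,0,.01,.01).ravel(), np.percentile(q,[1,99],axis=0))
    rc=cv2.minAreaRect((q*1000).astype(np.float32)); print(rc,cv2.boxPoints(rc).round(0).tolist())
    # jar top
    for nm,(x0,y0) in {'jar':(.478,.022),'purple':(.37,-.015)}.items():
        m=(z>.099)&(z<.112)&(np.hypot(x-x0,y-y0)<.04); q=P[m]
        ci=cv2.minEnclosingCircle((q[:,:2]*1000).astype(np.float32)); print(nm,len(q),np.median(q[:,2]),ci)
        m=(z>.01)&(z<.112)&(np.hypot(x-x0,y-y0)<.05); q=P[m]; ci=cv2.minEnclosingCircle((q[:,:2]*1000).astype(np.float32)); print(' all',ci)
    for nm,(x0,y0,rr) in {'mug':(.56,.1,.12),'timer':(.57,-.03,.05)}.items():
        m=(z>.012)&(z<.1)&(np.hypot(x-x0,y-y0)<rr); q=P[m]; print(nm,np.percentile(q,[2,98],axis=0).round(3).tolist())
    for u,v in ([(375,290),(458,275)] if n=='scene0' else [(253,290),(238,335)]): print(P[v,u])
```

```text
scene0 roof [ 117  161   99   60 4504] 0.1669670592256672
((478.9169921875, -408.127685546875), (232.2189483642578, 138.34860229492188), 6.268107891082764) [[356.0, -352.0], [371.0, -490.0], [602.0, -464.0], [587.0, -327.0]]
door top 891 [ 1.7931752e-01  9.8379123e-01  4.0869263e+02 -2.4914545e+02] [[ 0.37039642 -0.34233694]
 [ 0.42607569 -0.16299818]]
((400.1341552734375, -255.889404296875), (189.89195251464844, 35.37234878540039), 76.40062713623047) [[361.0, -344.0], [395.0, -352.0], [440.0, -168.0], [405.0, -159.0]]
jar 310 0.10684186233136314 ((475.51373291015625, 13.683599472045898), 24.16944694519043)
 all ((476.65167236328125, 11.516180992126465), 25.812705993652344)
purple 249 0.10695806634510518 ((370.16497802734375, -18.961528778076172), 24.55315399169922)
 all ((371.7406311035156, -19.225187301635742), 25.940166473388672)
mug [[0.488, 0.004, 0.015], [0.616, 0.122, 0.092]]
timer [[0.568, -0.075, 0.016], [0.616, 0.018, 0.062]]
[ 0.6128512  -0.05724325  0.0397366 ]
[0.61508182 0.0739824  0.06997341]
side0 roof [ 279  130   99   34 3014] 0.16508837583606384
((478.7702026367187
[... 250 characters left out ...]
2443]
 [ 0.42460372 -0.15981097]]
((406.1571350097656, -250.33250427246094), (184.97036743164062, 83.80121612548828), 88.76270294189453) [[362.0, -342.0], [446.0, -344.0], [450.0, -159.0], [366.0, -157.0]]
jar 395 0.10571926638441664 ((474.5337219238281, 15.020476341247559), 23.414411544799805)
 all ((474.880126953125, 15.493782043457031), 23.824295043945312)
purple 379 0.10564746525073854 ((368.8106384277344, -18.075092315673828), 23.921649932861328)
 all ((369.3020935058594, -17.21868324279785), 24.576745986938477)
mug [[0.464, 0.028, 0.014], [0.615, 0.127, 0.092]]
timer [[0.553, -0.074, 0.014], [0.612, -0.022, 0.06]]
[ 0.57826643 -0.03678957  0.04127633]
[0.58856416 0.04991523 0.00684003]
```

The crops show the red-capped jar, with the purple one apart from it; the rack is on the +x side of the open door. Next I fit the door angle and the rack in the door frame.

Run:
```python
from h import *
yaw=np.deg2rad(6.4); C=np.array([.479,-.407]); cy=np.array([np.cos(yaw),np.sin(yaw)]); cx=np.array([np.sin(yaw),-np.cos(yaw)])
H=C-.0725*cx-.0935*cy; print('H',H)
# wall fits: cupboard side wall etc
for n in ['scene0','side0']:
    c=load(n);P=cloud(c);x,y,z=P[...,0],P[...,1],P[...,2]
    q=P[np.isfinite(z)]
    d=q[:,:2]-H
    # green panel face: side sees outer (-x) face, scene sees inner
    r=np.hypot(d[:,0],d[:,1])
    im=c['img'].astype(int)[np.isfinite(z)]
    g=(im[:,1]>im[:,0]+12)&(r<.19)&(q[:,2]>.09)&(q[:,2]<.15)&(d[:,1]>.02)
    v=cv2.fitLine((q[g,:2]*1000).astype(np.float32),cv2.DIST_HUBER,0,.01,.01).ravel()
    a=np.arctan2(abs(v[1]),v[0]*np.sign(v[1])); 
    dx=np.array([np.sin(a),-np.cos(a)]); dy=np.array([np.cos(a),np.sin(a)])
    print(n,'door dir deg',np.degrees(a),'face off',((v[2:]/1000-H)@dx)*1000,g.sum())
    for nm,a in [('own',a)]:
        X=d@dx;Y=d@dy;Z=q[:,2]
        m=(X>.022)&(X<.11)&(Y>-.0)&(Y<.19)&(Z>.03)&(Z<.085)
        Hh,_,_=np.histogram2d(X[m],Y[m],[np.arange(.02,.10,.004),np.arange(0,.192,.006)]); print(Hh.astype(int))
        m2=m&(Z>.068)&(Z<.08)
        print('wall tops X',np.percentile(X[m2],[2,50,98]),'Y',np.percentile(Y[m2],[2,98]))
        m3=(abs(X-.01)<.02)&(Y>0)&(Y<.22)&(Z>.09)&(Z<.16); print('panel',np.percentile(Y[m3],[1,99]))
```

```text
H [ 0.3780012  -0.34537417]
scene0 door dir deg 80.00015 face off 15.039111835020407 1674
[[ 0  0  0  0  0  0  3  0  0  0  0  0  0  0  0  0  8  0  0  0  0  0  0  0
   0  0  4  6  0  0  0]
 [ 0  0  0  0  0  2  5  0  0  0  0  0  0  0  0  0  6  0  0  0  0  0  0  0
   0  0  1  5  0  0  0]
 [ 0  0  0  0  0  0 13  0  0  0  0  0  0  0  0  0 11  1  0  0  0  0  0  0
   0  0  2 10  0  0  0]
 [ 0  0  0  0  0  0  9  0  0  0  0  0  0  0  0  0  7  0  0  0  0  0  0  0
   0  0  2 11  0  0  0]
 [ 0  0  0  0  0  0 10  0  0  0  0  0  0  0  0  0  6  0  0  0  0  0  0  0
   0  0  0  8  0  0  0]
 [ 0  0  0  0  0  0 10  1  2  0  1  0  1  2  1  0  5  0  1  2  2  2  1  2
   0  0  3 10  0  0  0]
 [ 0  0  0  0  0  0  8  4  3  3  5  6  2  2  0  0 10  5  4  2  2  2  4  3
   3  1  2 10  0  0  0]
 [ 0  0  0  0  0  0  9  0  4  3  2  3  3  4  2  0  7  2  3  3  3  5  2  3
   5  2  0 10  0  0  0]
 [ 0  0  0  0  0  0 13  4  4  3  2  4  5  4  4  0  7  6  3  5  4  6  4  4
   1  2  2 10  0  0  0]
 [ 0  0  0  0  0  0  8  2  2  4  3  2  2  2  3  0 11  3  1  1  0  3  1  3
   4  0  0 12  0  0  0]
 [ 0  0  0  0  0  0  7  2  1  
[... 2281 characters left out ...]
2  0  0]
 [ 0  0  0  0  0  0  5  4  2  4  4  2  2  1  1  2  2  2  0  0  0  1  0  1
   0  0  0  3  0  0  0]
 [ 0  0  0  0  0  0  0  0  0  0  0  0  0  0  0  0  0  0  0  0  0  0  0  0
   0  0  0  0  0  0  0]
 [ 0  0  0  0  0  0  0  0  0  0  0  0  0  0  0  0  0  0  0  0  0  0  0  0
   0  0  0  0  0  0  0]
 [ 0  0  0  0  0  0  0  0  0  0  0  0  0  0  0  0  0  0  0  0  0  0  0  0
   0  0  0  0  0  0  0]
 [ 0  0  0  0  0  0  0  0  0  0  0  0  0  0  0  0  0  0  0  0  0  0  0  0
   0  0  0  0  0  0  0]
 [ 0  0  0  0  0  0  0  0  0  0  0  0  0  0  0  0  0  0  0  0  0  0  0  0
   0  0  0  0  0  0  0]]
wall tops X [0.02601258 0.06263435 0.07338078] Y [0.03815906 0.16742783]
panel [0.00294458 0.19439697]
```

```bash
python3 -m inch '[{"dx":-20,"dy":-22},{"dx":-28,"dy":-30},{"dx":-28,"dy":-30},{"dx":-28,"dy":-30},{"dx":-28,"dy":-30},{"dx":-28,"dy":-30},{"dx":-28,"dy":-30},{"dx":-28,"dy":-30}]' 15; python3 -m inch '[{"dx":-30,"dy":-30},{"dx":-30,"dy":-30},{"dx":-30,"dy":-30},{"dx":-30,"dy":-30},{"dx":-30,"dy":-30},{"dx":-30,"dy":-30},{"dx":-30,"dy":-30},{"dx":-20,"dy":-22,"az":-0.098}]'
```

```text
invalid input
invalid input
```

Run:
```python
from h import *
o=robot.get_obs();print(o['position'],R.from_quat(o['tool_rot']).as_matrix().round(3).tolist(),o['q'].round(2))
c=shot('wrist','w1.png'); c=shot('side','s1.png'); print(c['position'])
```

```text
[0.17528966 0.59929478 0.19778174] [[-0.96, 0.281, -0.001], [0.281, 0.96, -0.002], [0.0, -0.002, -1.0]] [ 1.11  0.53  1.43 -0.    1.18 -0.18]
[0.34907987 0.60774088 0.76260578]
```

View pics/w1.png

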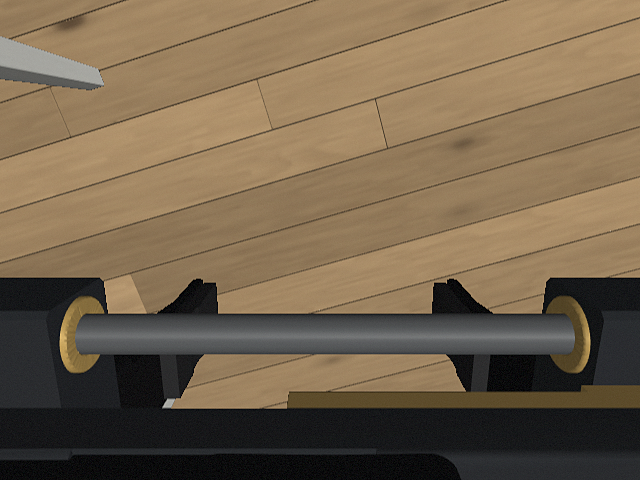

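View pics/s1.png

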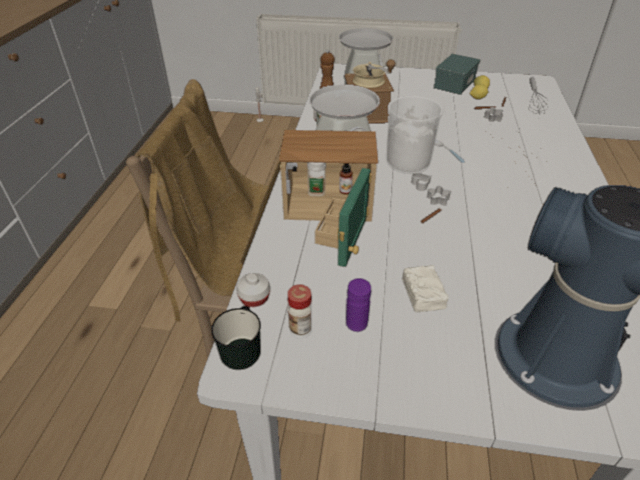

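Nothing moved: the pictures match the first ones, and the rows were refused. They probably need all seven keys.

```bash
python3 -m inch '[{"ax":0,"ay":0,"az":0,"dx":-20,"dy":-22,"dz":0,"gripper":100},{"ax":0,"ay":0,"az":0,"dx":-28,"dy":-30,"dz":0,"gripper":100},{"ax":0,"ay":0,"az":0,"dx":-28,"dy":-30,"dz":0,"gripper":100},{"ax":0,"ay":0,"az":0,"dx":-28,"dy":-30,"dz":0,"gripper":100},{"ax":0,"ay":0,"az":0,"dx":-28,"dy":-30,"dz":0,"gripper":100},{"ax":0,"ay":0,"az":0,"dx":-28,"dy":-30,"dz":0,"gripper":100},{"ax":0,"ay":0,"az":0,"dx":-28,"dy":-30,"dz":0,"gripper":100},{"ax":0,"ay":0,"az":0,"dx":-28,"dy":-30,"dz":0,"gripper":100}]' 15
```

```text
time: 1.05
position: [0.3182, 0.315, 0.1987]
tool_rot: [0.142, 0.99, 0.0, 0.0]
ft_force: [0.9, -0.6, 0.1]
grip_width: 0.0872
```

```bash
python3 -m inch '[{"ax":0,"ay":0,"az":0,"dx":-30,"dy":-32,"dz":0,"gripper":100},{"ax":0,"ay":0,"az":0,"dx":-32,"dy":-32,"dz":0,"gripper":100},{"ax":0,"ay":0,"az":0,"dx":-32,"dy":-32,"dz":0,"gripper":100},{"ax":0,"ay":0,"az":0,"dx":-32,"dy":-32,"dz":0,"gripper":100},{"ax":0,"ay":0,"az":0,"dx":-32,"dy":-32,"dz":0,"gripper":100},{"ax":0,"ay":0,"az":0,"dx":-32,"dy":-34,"dz":0,"gripper":100},{"ax":0,"ay":0,"az":0,"dx":-30,"dy":-34,"dz":0,"gripper":100},{"ax":0,"ay":0,"az":-0.098,"dx":-15,"dy":-16,"dz":0,"gripper":100}]' ; python3 -m inch '[{"ax":0,"ay":0,"az":0,"dx":0,"dy":0,"dz":0,"gripper":100}]'
python3 - <<'E'
from h import *
o=robot.get_obs();print(o['position'],R.from_quat(o['tool_rot']).as_matrix().round(3).tolist(),o['q'].round(2))
c=shot('wrist','w2.png'); c=shot('side','s2.png');P=cloud(c);x,y,z=P[...,0],P[...,1],P[...,2]
E
```

```text
time: 1.85
position: [0.4769, 0.0127, 0.1988]
tool_rot: [0.094, 0.996, -0.001, 0.001]
ft_force: [0.5, -0.9, 0.7]
grip_width: 0.0871
time: 1.95
position: [0.4769, 0.0133, 0.1987]
tool_rot: [0.095, 0.995, -0.0, 0.001]
ft_force: [-0.7, 1.1, -0.3]
grip_width: 0.0869
[0.47689178 0.0132741  0.19869148] [[-0.982, 0.189, 0.002], [0.189, 0.982, -0.001], [-0.002, -0.001, -1.0]] [-0.21  0.33  1.79 -0.    1.02 -1.59]
```

View pics/w2.png

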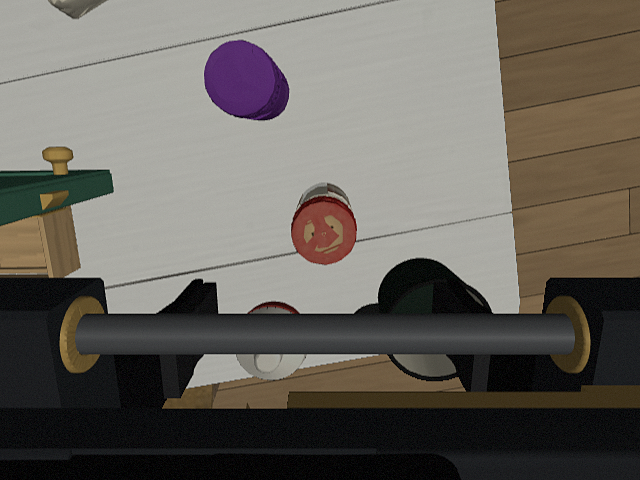

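View pics/s2.png

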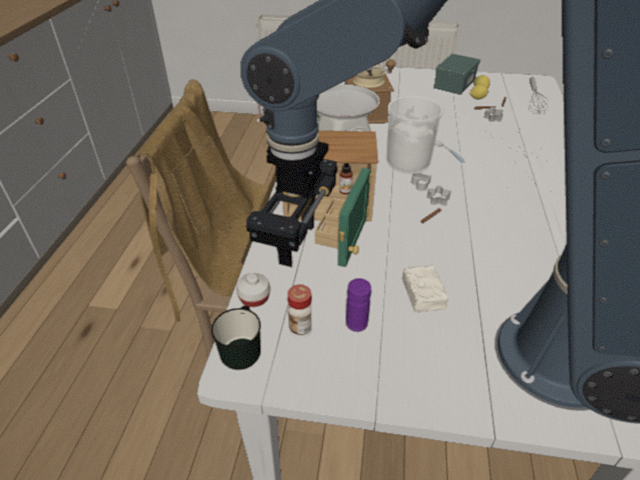

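The wrist view shows the red cap at (325,230), between the fingers sideways, with the purple jar at (245,80) and the mug on the right. I measure the jar from this view.

Run:
```python
from h import *
c=load('w2');P=cloud(c);x,y,z=P[...,0],P[...,1],P[...,2]
print(c['position'])
m=(z>.098)&(z<.114)&(np.hypot(x-.476,y-.014)<.05); q=P[m]
print(len(q),np.median(q[:,2]),cv2.minEnclosingCircle((q[:,:2]*1000).astype(np.float32)))
M=cv2.inRange(cv2.cvtColor(c['img'],cv2.COLOR_RGB2HSV),(0,90,60),(12,255,255))
m=(M>0)&(z>.1)&(z<.112)&(np.hypot(x-.476,y-.014)<.05); q=P[m]; print(np.percentile(q,[1,99],axis=0),len(q))
m=(z>.01)&(z<.095)&(np.hypot(x-.53,y-.07)<.09)&(y>.04); q=P[m]; print('mug',np.percentile(q,[1,99],axis=0))
# door top
m=(z>.148)&(z<.160)&(x>.36)&(x<.46)&(y>-.345)&(y<-.1);q=P[m];print('door',len(q))
if len(q): print(np.percentile(q,[1,99],axis=0),cv2.minAreaRect((q[:,:2]*1000).astype(np.float32)))
```

```text
[0.41009556 0.0266937  0.38430835]
3337 0.10575153814220706 ((474.9005126953125, 12.955938339233398), 22.638887405395508)
[[ 0.45430487 -0.00720685  0.10217584]
 [ 0.49526535  0.03383367  0.10745838]] 2748
mug [[0.53256102 0.04332059 0.01185327]
 [0.61657834 0.12288548 0.07994676]]
door 0
```

```bash
python3 -m inch '[{"ax":0,"ay":0,"az":0,"dx":2,"dy":0,"dz":20,"gripper":100},{"ax":0,"ay":0,"az":0,"dx":0,"dy":0,"dz":30,"gripper":100},{"ax":0,"ay":0,"az":0,"dx":0,"dy":0,"dz":30,"gripper":100},{"ax":0,"ay":0,"az":0,"dx":0,"dy":0,"dz":25,"gripper":100},{"ax":0,"ay":0,"az":0,"dx":0,"dy":0,"dz":17,"gripper":100},{"ax":0,"ay":0,"az":0,"dx":0,"dy":0,"dz":10,"gripper":100},{"ax":0,"ay":0,"az":0,"dx":0,"dy":0,"dz":0,"gripper":100}]' 15
python3 -m inch '[{"ax":0,"ay":0,"az":0,"dx":0,"dy":0,"dz":0,"gripper":40},{"ax":0,"ay":0,"az":0,"dx":0,"dy":0,"dz":0,"gripper":40},{"ax":0,"ay":0,"az":0,"dx":0,"dy":0,"dz":0,"gripper":40},{"ax":0,"ay":0,"az":0,"dx":0,"dy":0,"dz":0,"gripper":40},{"ax":0,"ay":0,"az":0,"dx":0,"dy":0,"dz":0,"gripper":40},{"ax":0,"ay":0,"az":0,"dx":0,"dy":0,"dz":0,"gripper":40}]' 15
```

```text
time: 2.75
position: [0.4712, 0.0179, 0.0657]
tool_rot: [0.093, 0.996, 0.0, -0.002]
ft_force: [-0.4, -0.7, 0.4]
grip_width: 0.0869
time: 3.35
position: [0.4728, 0.0165, 0.0668]
tool_rot: [0.093, 0.996, -0.0, 0.0]
ft_force: [0.1, 0.4, 0.3]
grip_width: 0.0473
```

```bash
python3 -m inch '[{"ax":0,"ay":0,"az":0,"dx":0,"dy":0,"dz":0,"gripper":40},{"ax":0,"ay":0,"az":0,"dx":0,"dy":0,"dz":0,"gripper":40},{"ax":0,"ay":0,"az":0,"dx":0,"dy":0,"dz":0,"gripper":40},{"ax":0,"ay":0,"az":0,"dx":0,"dy":0,"dz":0,"gripper":40}]' 15
```

```text
time: 3.75
position: [0.4729, 0.0165, 0.0667]
tool_rot: [0.093, 0.996, -0.0, 0.0]
ft_force: [-0.9, -0.8, 2.4]
grip_width: 0.0442
```

```bash
python3 -m inch '[{"ax":0,"ay":0,"az":0,"dx":0,"dy":0,"dz":-5,"gripper":30},{"ax":0,"ay":0,"az":0,"dx":0,"dy":0,"dz":-15,"gripper":30},{"ax":0,"ay":0,"az":0,"dx":0,"dy":0,"dz":-25,"gripper":30},{"ax":0,"ay":0,"az":0,"dx":0,"dy":0,"dz":-25,"gripper":30},{"ax":0,"ay":0,"az":0,"dx":0,"dy":0,"dz":-20,"gripper":30},{"ax":0,"ay":0,"az":0,"dx":0,"dy":0,"dz":-10,"gripper":30}]' 15
python3 - <<'E'
from h import *
o=robot.get_obs();print(o['position'],o['grip_width'],o['ft_force'])
M=R.from_quat(o['tool_rot']).as_matrix();print(M.round(3).tolist())
c=shot('side','s3.png')
d=np.array([.4452,-.2237,o['position'][2]])-o['position'];print((M.T@d*1000).round(1))
im=c['img'][100:380,180:460,::-1]; cv2.imwrite('pics/s3c.png',cv2.resize(im,None,fx=2,fy=2))
E
```

```text
time: 4.35
position: [0.4732, 0.0168, 0.1681]
tool_rot: [0.093, 0.996, 0.0, 0.001]
ft_force: [-0.4, 0.2, -1.2]
grip_width: 0.0441
[0.47319141 0.01679249 0.1680923 ] 0.04408594141568699 [-0.41253054  0.19148957 -1.23641852]
[[-0.983, 0.186, 0.002], [0.186, 0.983, -0.0], [-0.002, 0.0, -1.0]]
[ -17.2 -241.5   -0. ]
```

View pics/s3c.png

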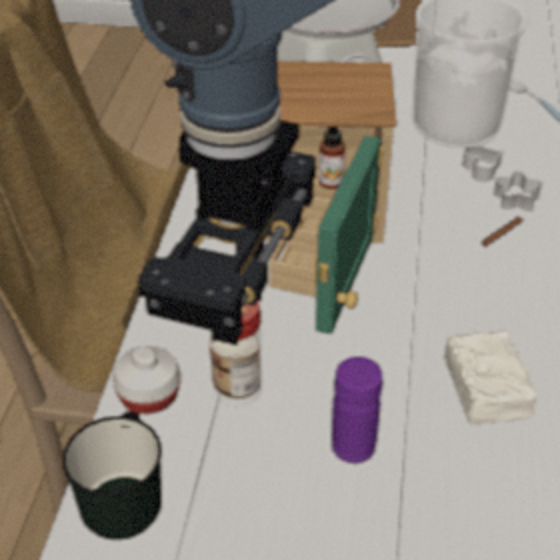

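The jar is lifted and hanging upright at about crop (237,350). Now carry it over pocket b.

```bash
python3 -m inch '[{"ax":0,"ay":0,"az":0,"dx":-9,"dy":-15,"dz":0,"gripper":30},{"ax":0,"ay":0,"az":0,"dx":-10,"dy":-35,"dz":0,"gripper":30},{"ax":0,"ay":0,"az":0,"dx":0,"dy":-40,"dz":0,"gripper":30},{"ax":0,"ay":0,"az":0,"dx":0,"dy":-40,"dz":0,"gripper":30},{"ax":0,"ay":0,"az":0,"dx":0,"dy":-40,"dz":0,"gripper":30},{"ax":0,"ay":0,"az":0,"dx":0,"dy":-40,"dz":0,"gripper":30},{"ax":0,"ay":0,"az":0,"dx":1,"dy":-22,"dz":0,"gripper":30},{"ax":0,"ay":0,"az":0,"dx":0,"dy":-10,"dz":0,"gripper":30}]' 15
python3 -m inch '[{"ax":0,"ay":0,"az":0,"dx":0,"dy":0,"dz":0,"gripper":30},{"ax":0,"ay":0,"az":0,"dx":0,"dy":0,"dz":0,"gripper":30},{"ax":0,"ay":0,"az":0,"dx":0,"dy":0,"dz":0,"gripper":30}]' 15
python3 - <<'E'
from h import *
o=robot.get_obs();print(o['position'],o['grip_width'],o['ft_force'])
M=R.from_quat(o['tool_rot']).as_matrix()
for n in ['side','scene','wrist']:
    c=shot(n,n[:2]+'4.png')
im=cv2.imread('pics/si4.png')[120:320,240:440]; cv2.imwrite('pics/s4c.png',cv2.resize(im,None,fx=2.5,fy=2.5))
im=cv2.imread('pics/sc4.png')[130:330,180:380]; cv2.imwrite('pics/c4c.png',cv2.resize(im,None,fx=2.5,fy=2.5))
E
```

```text
time: 5.2
position: [0.4446, -0.2262, 0.1655]
tool_rot: [0.095, 0.996, 0.0, -0.001]
ft_force: [0.5, -0.5, -0.6]
grip_width: 0.0442
time: 5.5
position: [0.4453, -0.2228, 0.1662]
tool_rot: [0.092, 0.996, 0.001, -0.0]
ft_force: [-0.2, 0.6, -2.2]
grip_width: 0.0439
[ 0.44530136 -0.22278764  0.16624082] 0.04386032046457735 [-0.15070971  0.56051264 -2.18795935]
```

View pics/s4c.png

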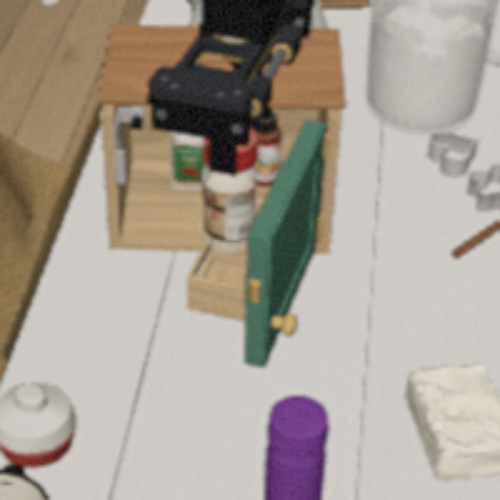

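View pics/c4c.png

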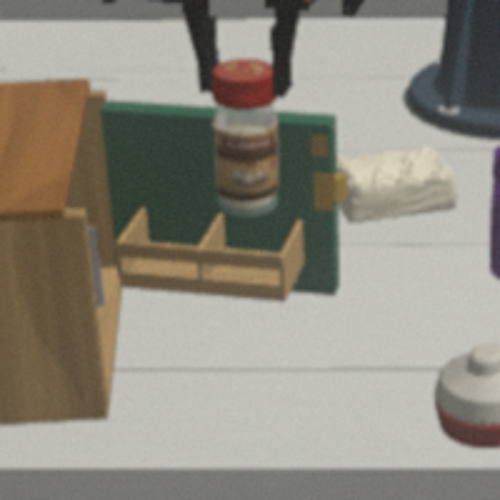

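View pics/wr4.png

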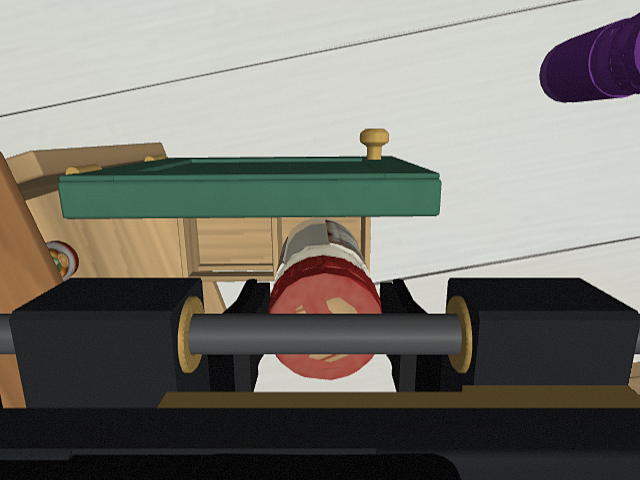

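Scene view: the jar foot at crop (248,212) is above pocket b, between the divider and the end wall. Wrist view: the door's inner face edge is at row 216, divider at column 278, end wall at column 367. I measure these against the jar.

Run:
```python
from h import *
o=robot.get_obs();T=o['position'];M=R.from_quat(o['tool_rot']).as_matrix()
c=load('wr4');P=cloud(c);L=(P-T)@M*1000  # tool coords mm
z=P[...,2]
print('TCP',T)
m=(abs(z-.155)<.006)&(L[...,0]>5)&(L[...,0]<90); q=L[m][:,:2]; 
rc=cv2.minAreaRect(q.astype(np.float32)); print('door top',len(q),np.median(z[m]),rc,cv2.boxPoints(rc).round(1).tolist())
for v in (225,240,255,268): print(v,[ (u,L[v,u].round(0).tolist()) for u in (185,190,230,272,276,280,362,366,370)])
m=(abs(z-.075)<.005)&(L[...,0]>-45)&(L[...,0]<45)&(abs(L[...,1])<120); q=L[m]
h,e=np.histogram(q[:,1],np.arange(-110,60,3)); print([(int(a),int(b)) for a,b in zip(e,h) if b])
# cap
M2=cv2.inRange(cv2.cvtColor(c['img'],cv2.COLOR_RGB2HSV),(0,100,60),(8,255,255))
m=(M2>0)&(abs(L[...,0])<40)&(abs(L[...,1])<40); q=L[m]; print('cap',len(q),np.percentile(q,[1,50,99],axis=0).round(1).tolist())
mm=m&(L[...,2]<np.percentile(L[m][:,2],60)); print(cv2.minEnclosingCircle(L[mm][:,:2].astype(np.float32)))
for n in ['si4','sc4']:
    c=load(n);P=cloud(c);L=(P-T)@M*1000;z=P[...,2]
    M2=cv2.inRange(cv2.cvtColor(c['img'],cv2.COLOR_RGB2HSV),(0,120,60),(8,255,255))
    m=(M2>0)&(abs(L[...,0])<30)&(abs(L[...,1])<30)&(z>.15); print(n,'cap',m.sum(),np.percentile(L[m],[1,99],axis=0).round(1).tolist(), np.percentile(z[m],[1,99]))
    m=(z>.08)&(z<.2)&(abs(L[...,0])<28)&(abs(L[...,1])<30);print('jar',np.percentile(L[m],[1,99],axis=0).round(1).tolist())
    m=(abs(z-.155)<.005)&(L[...,0]>5)&(L[...,0]<90)&(L[...,1]>-130); q=L[m][:,:2]; 
    rc=cv2.minAreaRect(q.astype(np.float32)); print('door top',len(q),rc[2],cv2.boxPoints(rc).round(1).tolist())
    m=(z>.06)&(z<.078)&(L[...,0]>-60)&(L[...,0]<15)&(abs(L[...,1])<120); q=L[m];h,e=np.histogram(q[:,0],np.arange(-60,20,3));print([(int(a),int(b)) for a,b in zip(e,h) if b])
    h,e=np.histogram(q[:,1],np.arange(-110,60,3)); print([(int(a),int(b)) for a,b in zip(e,h) if b])
```

```text
TCP [ 0.44560858 -0.22334873  0.16656462]
door top 18807 0.15437365824902577 ((32.50634002685547, -43.94929504394531), (54.92891311645508, 197.50836181640625), 0.005991913378238678) [[5.0, 54.79999923706055], [5.099999904632568, -142.6999969482422], [60.0, -142.6999969482422], [60.0, 54.79999923706055]]
225 [(185, [7.0, -93.0, 97.0]), (190, [5.0, -93.0, 106.0]), (230, [2.0, -68.0, 121.0]), (272, [8.0, -34.0, 92.0]), (276, [8.0, -32.0, 93.0]), (280, [3.0, -31.0, 114.0]), (362, [4.0, 27.0, 109.0]), (366, [8.0, 28.0, 91.0]), (370, [8.0, 31.0, 93.0])]
240 [(185, [-3.0, -93.0, 94.0]), (190, [-5.0, -93.0, 104.0]), (230, [-10.0, -69.0, 123.0]), (272, [-2.0, -34.0, 92.0]), (276, [-2.0, -32.0, 92.0]), (280, [-7.0, -31.0, 110.0]), (362, [-6.0, 27.0, 108.0]), (366, [-2.0, 28.0, 92.0]), (370, [-21.0, 39.0, 168.0])]
255 [(185, [-13.0, -94.0, 93.0]), (190, [-16.0, -93.0, 102.0]), (230, [-21.0, -70.0, 122.0]), (272, [-13.0, -35.0, 93.0]), (276, [-13.0, -32.0, 93.0]), (280, [5.0, -23.0, 32.0]), (362, [7.0, 20.0, 25.0]), (366, [-13.0, 29.0, 93.0]), (370, [-35.0, 40.0, 168.0])]
268 [(185, [-22.0, -94.
[... 1604 characters left out ...]
878906, -129.60000610351562], [53.900001525878906, 55.29999923706055]]
[(-36, 15), (-33, 187), (-30, 210), (-27, 45), (-24, 6), (-21, 9), (-18, 13), (-15, 9), (-12, 10), (-9, 18), (-6, 10), (-3, 14), (0, 15), (3, 16), (6, 12), (9, 18), (12, 16)]
[(-98, 15), (-95, 56), (-92, 18), (-89, 6), (-86, 12), (-83, 10), (-80, 11), (-77, 6), (-74, 11), (-71, 7), (-68, 15), (-65, 10), (-62, 8), (-59, 10), (-56, 12), (-53, 6), (-50, 9), (-47, 12), (-44, 11), (-41, 11), (-38, 11), (-35, 34), (-32, 49), (-29, 9), (-26, 9), (-23, 9), (-20, 12), (-17, 13), (-14, 9), (-11, 11), (-8, 10), (-5, 7), (-2, 10), (1, 13), (4, 11), (7, 10), (10, 9), (13, 11), (16, 8), (19, 10), (22, 11), (25, 15), (28, 53), (31, 23)]
```

```bash
python3 -m inch '[{"ax":0,"ay":0,"az":0,"dx":0,"dy":-1.5,"dz":10,"gripper":30},{"ax":0,"ay":0,"az":0,"dx":0,"dy":0,"dz":12,"gripper":30},{"ax":0,"ay":0,"az":0,"dx":0,"dy":0,"dz":10,"gripper":30},{"ax":0,"ay":0,"az":0,"dx":0,"dy":0,"dz":8,"gripper":30},{"ax":0,"ay":0,"az":0,"dx":0,"dy":0,"dz":6,"gripper":30},{"ax":0,"ay":0,"az":0,"dx":0,"dy":0,"dz":4,"gripper":30},{"ax":0,"ay":0,"az":0,"dx":0,"dy":0,"dz":0,"gripper":30}]' 15
python3 - <<'E'
from h import *
o=robot.get_obs();print(o['position'],o['ft_force'])
shot('scene','sc5.png')
im=cv2.imread('pics/sc5.png')[130:330,180:380]; cv2.imwrite('pics/c5c.png',cv2.resize(im,None,fx=2.5,fy=2.5))
E
```

```text
time: 6.35
position: [0.4449, -0.2258, 0.116]
tool_rot: [0.093, 0.996, 0.0, -0.0]
ft_force: [-0.3, 0.3, -1.7]
grip_width: 0.044
[ 0.44492212 -0.22580999  0.11600171] [-0.29512623  0.28554869 -1.73751958]
```

View pics/c5c.png

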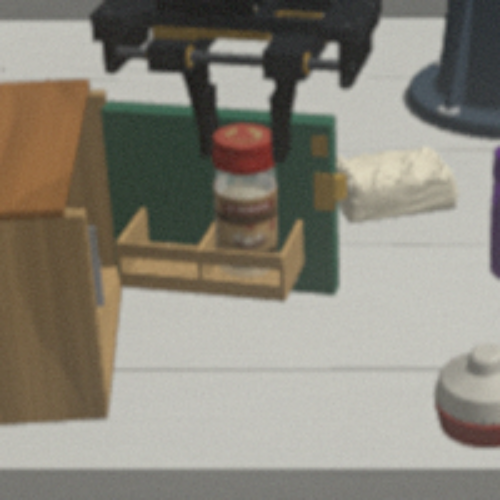

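The jar is inside pocket b (crop 245,230), about 4 mm off the floor. Lower it and release.

```bash
python3 -m inch '[{"ax":0,"ay":0,"az":0,"dx":0,"dy":0,"dz":2,"gripper":30},{"ax":0,"ay":0,"az":0,"dx":0,"dy":0,"dz":1.5,"gripper":30},{"ax":0,"ay":0,"az":0,"dx":0,"dy":0,"dz":0,"gripper":30}]' 15
python3 -m inch '[{"ax":0,"ay":0,"az":0,"dx":0,"dy":0,"dz":0,"gripper":60},{"ax":0,"ay":0,"az":0,"dx":0,"dy":0,"dz":0,"gripper":80},{"ax":0,"ay":0,"az":0,"dx":0,"dy":0,"dz":0,"gripper":90},{"ax":0,"ay":0,"az":0,"dx":0,"dy":0,"dz":0,"gripper":90},{"ax":0,"ay":0,"az":0,"dx":0,"dy":0,"dz":0,"gripper":90},{"ax":0,"ay":0,"az":0,"dx":0,"dy":0,"dz":0,"gripper":90},{"ax":0,"ay":0,"az":0,"dx":0,"dy":0,"dz":0,"gripper":90}]' 15
```

```text
time: 6.7
position: [0.4452, -0.226, 0.1131]
tool_rot: [0.093, 0.996, -0.0, 0.0]
ft_force: [0.9, -0.1, -1.6]
grip_width: 0.0442
time: 7.4
position: [0.4452, -0.226, 0.1131]
tool_rot: [0.093, 0.996, -0.0, 0.0]
ft_force: [0.5, -0.3, 0.3]
grip_width: 0.0777
```

Rise clear of the jar and the door, then look.

```bash
python3 -m inch '[{"ax":0,"ay":0,"az":0,"dx":0,"dy":0,"dz":-10,"gripper":90},{"ax":0,"ay":0,"az":0,"dx":0,"dy":0,"dz":-20,"gripper":90},{"ax":0,"ay":0,"az":0,"dx":0,"dy":0,"dz":-30,"gripper":90},{"ax":0,"ay":0,"az":0,"dx":0,"dy":0,"dz":-30,"gripper":90},{"ax":0,"ay":0,"az":0,"dx":0,"dy":0,"dz":-25,"gripper":90},{"ax":0,"ay":0,"az":0,"dx":0,"dy":0,"dz":-15,"gripper":90},{"ax":0,"ay":0,"az":0,"dx":0,"dy":0,"dz":0,"gripper":90}]' 15
python3 - <<'E'
from h import *
o=robot.get_obs();T=o['position'];M=R.from_quat(o['tool_rot']).as_matrix();print(T,o['q'].round(2))
for n in ['wrist','scene','side']: shot(n,n[:2]+'6.png')
c=load('wr6');P=cloud(c);L=(P-T)@M*1000;z=P[...,2]
m=(abs(z-.151)<.006)&(np.hypot(L[...,0],L[...,1])<45)&(L[...,0]<25.5); print('jar top',m.sum(),np.median(z[m]),cv2.minEnclosingCircle(L[m][:,:2].astype(np.float32)))
m=(abs(z-.155)<.006)&(L[...,0]>26)&(L[...,0]<60);print('door',cv2.boxPoints(cv2.minAreaRect(L[m][:,:2].astype(np.float32))).round(1).tolist())
m=(abs(z-.075)<.005)&(abs(L[...,0])<60)&(abs(L[...,1])<110);h,e=np.histogram(L[m][:,1],np.arange(-110,60,3)); print([(int(a),int(b)) for a,b in zip(e,h) if b>0])
h,e=np.histogram(L[m][:,0],np.arange(-60,60,3)); print([(int(a),int(b)) for a,b in zip(e,h) if b>0])
a=cv2.imread('pics/sc6.png')[130:330,180:380];b=cv2.imread('pics/si6.png')[120:320,240:440]
cv2.imwrite('pics/m6.png',cv2.resize(np.hstack([a,b]),None,fx=2,fy=2))
E
```

```text
time: 8.1
position: [0.4466, -0.227, 0.2461]
tool_rot: [0.093, 0.996, -0.002, 0.003]
ft_force: [-0.4, -0.6, -0.6]
grip_width: 0.0781
[ 0.44656233 -0.22703883  0.24605145] [-0.69  0.3   1.68 -0.    1.15 -2.08]
jar top 3231 0.15070917859416016 ((-0.4961099624633789, -1.3314367532730103), 22.09528160095215)
door [[25.799999237060547, -138.10000610351562], [59.599998474121094, -139.0], [64.5999984741211, 57.70000076293945], [30.700000762939453, 58.5]]
[(-110, 3), (-107, 3), (-104, 4), (-101, 4), (-98, 3), (-95, 67), (-92, 215), (-89, 64), (-86, 20), (-83, 23), (-80, 20), (-77, 23), (-74, 22), (-71, 22), (-68, 21), (-65, 25), (-62, 19), (-59, 24), (-56, 23), (-53, 23), (-50, 21), (-47, 19), (-44, 22), (-41, 20), (-38, 20), (-35, 20), (-32, 120), (-29, 96), (-26, 1), (-23, 5), (-20, 9), (-17, 10), (-14, 8), (-11, 10), (-8, 6), (-5, 5), (-2, 4), (1, 3), (4, 4), (7, 8), (10, 9), (13, 7), (16, 9), (19, 5), (22, 5), (25, 19), (28, 37), (31, 202), (34, 71), (52, 1)]
[(-30, 119), (-27, 332), (-24, 44), (-21, 41), (-18, 38), (-15, 41), (-12, 43), (-9, 42), (-6, 57), (-3, 52), (0, 59), (3, 48), (6, 63), (9, 59), (12, 64), (15, 69), (18, 68), (21, 8), (48, 131), (51, 26)]
```

View pics/m6.png

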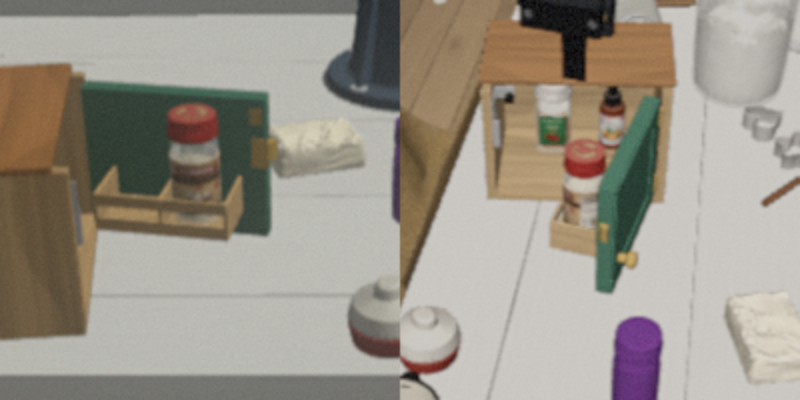

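View pics/wr6.png

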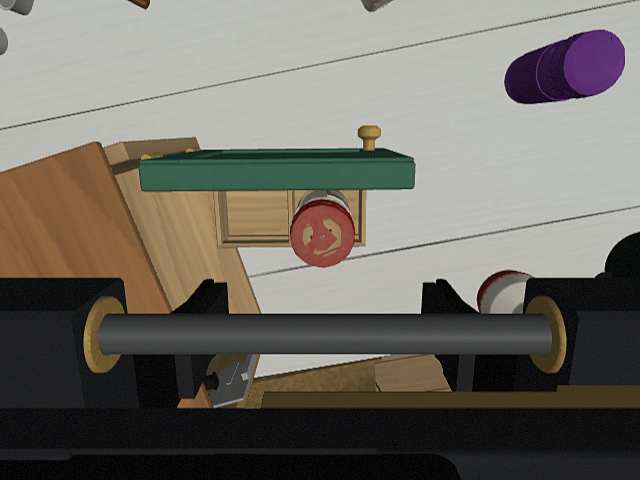

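Both views show the jar upright in pocket b, with its cap at left crop (193,125). Its top is at 0.1507 m (expected 0.151) and about 2 mm off the pocket's middle. Next: over to the outer face with the fingers shut.

```bash
python3 -m inch '[{"ax":0,"ay":0,"az":0,"dx":10,"dy":3,"dz":0,"gripper":0},{"ax":0,"ay":0,"az":0,"dx":20,"dy":5,"dz":0,"gripper":0},{"ax":0,"ay":0,"az":0,"dx":20,"dy":5,"dz":0,"gripper":0},{"ax":0,"ay":0,"az":0,"dx":20,"dy":5,"dz":0,"gripper":0},{"ax":0,"ay":0,"az":0,"dx":10,"dy":0,"dz":0,"gripper":0},{"ax":0,"ay":0,"az":0,"dx":0,"dy":0,"dz":0,"gripper":0},{"ax":0,"ay":0,"az":0,"dx":0,"dy":0,"dz":0,"gripper":0},{"ax":0,"ay":0,"az":0,"dx":0,"dy":0,"dz":0,"gripper":0}]' 15
python3 - <<'E'
from h import *
o=robot.get_obs();T=o['position'];M=R.from_quat(o['tool_rot']).as_matrix();print(T,o['q'].round(2),o['grip_width'])
c=shot('wrist','wr7.png');shot('side','si7.png')
P=cloud(c);L=(P-T)@M*1000;z=P[...,2]
g=c['img'].astype(int);gm=(g[...,1]>g[...,0]+12)
m=gm&(z>.1)&(z<.162)&(abs(L[...,0])<120)
q=L[m];print(m.sum(),np.percentile(q,[1,50,99],axis=0).round(1).tolist())
E
```

```text
time: 9.05
position: [0.3707, -0.1942, 0.2431]
tool_rot: [0.093, 0.996, -0.0, 0.0]
ft_force: [-0.3, 0.3, -0.2]
grip_width: 0.0221
[ 0.37074365 -0.19415659  0.24311192] [-0.75  0.18  1.86  0.    1.1  -2.13] 0.022065236538781962
6420 [[-48.2, -131.1, 87.7], [-31.2, -18.2, 103.1], [-28.5, 37.6, 142.3]]
```

View pics/wr7.png

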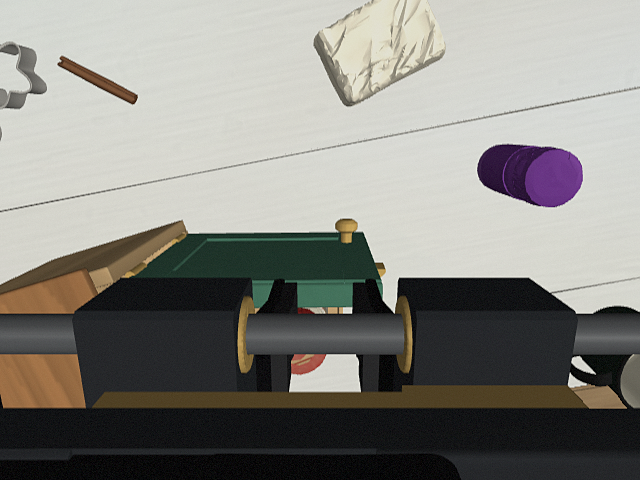

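View pics/si7.png

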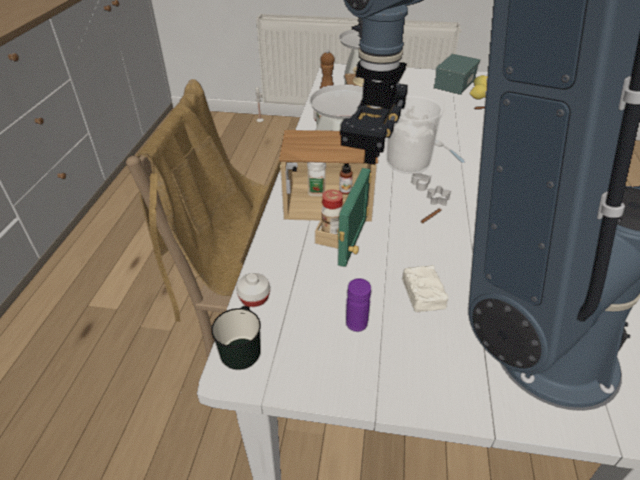

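The wrist view shows the outer face about 29 mm from the tool's centre line, with the free edge 33 to 37 mm beyond it, as calculated. Descend beside it.

```bash
python3 -m inch '[{"ax":0,"ay":0,"az":0,"dx":0,"dy":0,"dz":15,"gripper":0},{"ax":0,"ay":0,"az":0,"dx":0,"dy":0,"dz":25,"gripper":0},{"ax":0,"ay":0,"az":0,"dx":0,"dy":0,"dz":30,"gripper":0},{"ax":0,"ay":0,"az":0,"dx":0,"dy":0,"dz":30,"gripper":0},{"ax":0,"ay":0,"az":0,"dx":0,"dy":0,"dz":20,"gripper":0},{"ax":0,"ay":0,"az":0,"dx":0,"dy":0,"dz":12,"gripper":0},{"ax":0,"ay":0,"az":0,"dx":0,"dy":0,"dz":0,"gripper":0}]' 15
python3 - <<'E'
from h import *
F=[]
for i in range(4):
    c=optics.camera('side'); F.append(robot.get_obs()['ft_force'])
print(np.mean(F,0),np.std(F,0)); o=robot.get_obs();print(o['position'],o['grip_width'],o['q'].round(2))
cv2.imwrite('pics/s8.png',c['img'][:,:,::-1])
E
```

```text
time: 9.85
position: [0.3694, -0.1929, 0.1095]
tool_rot: [0.093, 0.996, 0.001, -0.002]
ft_force: [-0.1, -0.1, -0.3]
grip_width: 0.0003
[0.01046204 0.10872143 0.40952231] [0.34002006 0.35641198 0.08515772]
[ 0.3706144  -0.19400029  0.11166243] 0.00043703179246378654 [-0.75  0.41  2.02  0.    0.7  -2.13]
```

View pics/s8.png

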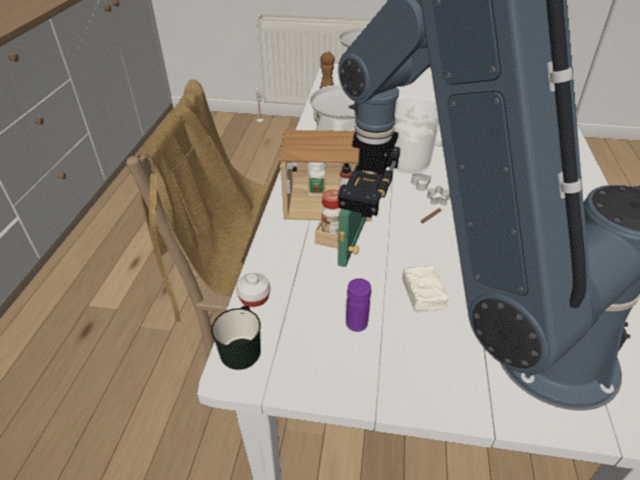

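The fingers stand beside the door's outer face, under (370,205), with nothing touched. Now a gentle approach.

```bash
python3 -m inch '[{"ax":0,"ay":0,"az":0,"dx":-5,"dy":0,"dz":0,"gripper":0},{"ax":0,"ay":0,"az":0,"dx":-5,"dy":0,"dz":0,"gripper":0},{"ax":0,"ay":0,"az":0,"dx":-2,"dy":0,"dz":0,"gripper":0},{"ax":0,"ay":0,"az":0,"dx":-2,"dy":0,"dz":0,"gripper":0},{"ax":0,"ay":0,"az":0,"dx":-2,"dy":0,"dz":0,"gripper":0}]'
python3 -m inch '[{"ax":0,"ay":0,"az":0,"dx":-2,"dy":0,"dz":0,"gripper":0}]';python3 -m inch '[{"ax":0,"ay":0,"az":0,"dx":-2,"dy":0,"dz":0,"gripper":0}]';python3 -m inch '[{"ax":0,"ay":0,"az":0,"dx":-2,"dy":0,"dz":0,"gripper":0}]';python3 -m inch '[{"ax":0,"ay":0,"az":0,"dx":-2,"dy":0,"dz":0,"gripper":0}]';python3 -m inch '[{"ax":0,"ay":0,"az":0,"dx":-2,"dy":0,"dz":0,"gripper":0}]'
```

```text
time: 10.55
position: [0.3858, -0.1964, 0.1111]
tool_rot: [0.093, 0.996, -0.0, 0.0]
ft_force: [0.4, 0.1, -0.1]
grip_width: 0.0005
time: 10.65
position: [0.3877, -0.1967, 0.111]
tool_rot: [0.093, 0.996, 0.0, -0.0]
ft_force: [-0.4, -0.0, -0.1]
grip_width: 0.0007
time: 10.75
position: [0.3896, -0.1971, 0.111]
tool_rot: [0.093, 0.996, 0.0, -0.0]
ft_force: [0.5, 0.5, -0.5]
grip_width: 0.0003
time: 10.85
position: [0.3915, -0.1975, 0.111]
tool_rot: [0.093, 0.996, 0.0, -0.0]
ft_force: [-0.1, -0.4, -0.1]
grip_width: 0.0006
time: 10.95
position: [0.3934, -0.1978, 0.111]
tool_rot: [0.093, 0.996, 0.0, -0.0]
ft_force: [-0.1, 0.4, 0.1]
grip_width: 0.0004
time: 11.05
position: [0.3954, -0.1982, 0.111]
tool_rot: [0.093, 0.996, 0.0, -0.0]
ft_force: [-0.8, -0.3, 0.8]
grip_width: 0.0004
```

```bash
python3 -m inch '[{"ax":0,"ay":0,"az":0.03,"dx":-3,"dy":0.2,"dz":0,"gripper":0},{"ax":0,"ay":0,"az":0.05,"dx":-4.5,"dy":0.3,"dz":0,"gripper":0},{"ax":0,"ay":0,"az":0.05,"dx":-6,"dy":0.4,"dz":0,"gripper":0},{"ax":0,"ay":0,"az":0.05,"dx":-7.5,"dy":0.4,"dz":0,"gripper":0},{"ax":0,"ay":0,"az":0.05,"dx":-7.5,"dy":0.4,"dz":0,"gripper":0},{"ax":0,"ay":0,"az":0.05,"dx":-7.5,"dy":0.4,"dz":0,"gripper":0},{"ax":0,"ay":0,"az":0.04,"dx":-6,"dy":0.4,"dz":0,"gripper":0},{"ax":0,"ay":0,"az":0.03,"dx":-4.5,"dy":0.2,"dz":0,"gripper":0}]'
python3 - <<'E'
from h import *
c=shot('side','s9.png');c=shot('wrist','w9.png');o=robot.get_obs();T=o['position'];M=R.from_quat(o['tool_rot']).as_matrix();print(T,o['ft_force'],o['q'].round(2))
H=np.array([.3757,-.345]);r=T[:2]-H;print('TCP rel hinge in tool',(M[:2,:2].T@r*1000).round(1),'tool y ang',np.degrees(np.arctan2(M[1,1],M[0,1])))
P=cloud(c);L=(P-T)@M*1000;g=c['img'].astype(int);m=(g[...,1]>g[...,0]+12)&(P[...,2]>.08)&(P[...,2]<.162)&(abs(L[...,0])<60)
q=L[m];print(len(q),np.percentile(q,[1,50,99],axis=0).round(1).tolist())
a=cv2.imread('pics/s9.png')[100:340,220:460];b=cv2.imread('pics/w9.png');cv2.imwrite('pics/m9.png',np.hstack([cv2.resize(a,(400,400)),cv2.resize(b,(400,400))]))
E
```

```text
time: 11.85
position: [0.4401, -0.2117, 0.1109]
tool_rot: [0.266, 0.964, 0.0, -0.0]
ft_force: [0.3, 0.6, 0.1]
grip_width: 0.0003
[ 0.44052854 -0.21219391  0.1110561 ] [ 0.33154646 -0.22145977  0.41350776] [-0.68  0.48  1.86  0.    0.8  -1.71]
TCP rel hinge in tool [ 12.2 147.3] tool y ang 59.25333752865649
9143 [[-26.8, -134.5, -44.6], [-13.5, -101.8, -42.8], [-7.3, 0.3, 29.7]]
```

View pics/m9.png

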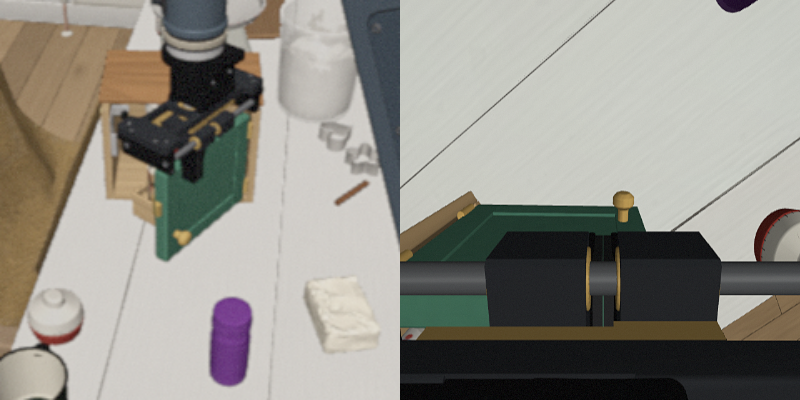

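The door swings with the tool and lies parallel to it; the knob is at right crop (625,205). Continue along the arc.

```bash
python3 -m inch '[{"ax":0,"ay":0,"az":0.03,"dx":-4.5,"dy":0.3,"dz":0,"gripper":0},{"ax":0,"ay":0,"az":0.05,"dx":-7.5,"dy":0.4,"dz":0,"gripper":0},{"ax":0,"ay":0,"az":0.05,"dx":-7.5,"dy":0.4,"dz":0,"gripper":0},{"ax":0,"ay":0,"az":0.05,"dx":-7.5,"dy":0.4,"dz":0,"gripper":0},{"ax":0,"ay":0,"az":0.05,"dx":-7.5,"dy":0.4,"dz":0,"gripper":0},{"ax":0,"ay":0,"az":0.05,"dx":-7.5,"dy":0.4,"dz":0,"gripper":0},{"ax":0,"ay":0,"az":0.05,"dx":-7.5,"dy":0.4,"dz":0,"gripper":0},{"ax":0,"ay":0,"az":0.05,"dx":-7.5,"dy":0.4,"dz":0,"gripper":0}]'
python3 -m inch '[{"ax":0,"ay":0,"az":0.05,"dx":-7.5,"dy":0.4,"dz":0,"gripper":0},{"ax":0,"ay":0,"az":0.05,"dx":-7.5,"dy":0.4,"dz":0,"gripper":0},{"ax":0,"ay":0,"az":0.05,"dx":-7.5,"dy":0.4,"dz":0,"gripper":0},{"ax":0,"ay":0,"az":0.04,"dx":-6,"dy":0.4,"dz":0,"gripper":0},{"ax":0,"ay":0,"az":0.03,"dx":-4.5,"dy":0.3,"dz":0,"gripper":0},{"ax":0,"ay":0,"az":0.02,"dx":-3,"dy":0.2,"dz":0,"gripper":0}]'
python3 - <<'E'
from h import *
c=shot('side','s10.png');c=shot('wrist','w10.png');o=robot.get_obs();T=o['position'];M=R.from_quat(o['tool_rot']).as_matrix();print(T,o['ft_force'],o['q'].round(2))
H=np.array([.3757,-.345]);r=T[:2]-H;print('TCP rel hinge in tool',(M[:2,:2].T@r*1000).round(1),'tool y ang',np.degrees(np.arctan2(M[1,1],M[0,1])))
a=cv2.imread('pics/s10.png')[100:340,220:460];b=cv2.imread('pics/w10.png');cv2.imwrite('pics/m10.png',np.hstack([cv2.resize(a,(400,400)),cv2.resize(b,(400,400))]))
E
```

```text
time: 12.75
position: [0.4844, -0.2457, 0.1108]
tool_rot: [0.443, 0.896, 0.0, -0.001]
ft_force: [-1.3, 0.8, 0.4]
grip_width: 0.0005
time: 13.35
position: [0.5055, -0.2754, 0.1108]
tool_rot: [0.547, 0.837, 0.0, -0.0]
ft_force: [-0.9, 0.4, 0.7]
grip_width: 0.0007
[ 0.50589784 -0.27580507  0.11101786] [-0.28611933 -0.75928874  0.42032423] [-0.69  0.58  1.64  0.    0.93 -1.11]
TCP rel hinge in tool [ 11. 147.] tool y ang 23.710331731519915
```

View pics/m10.png

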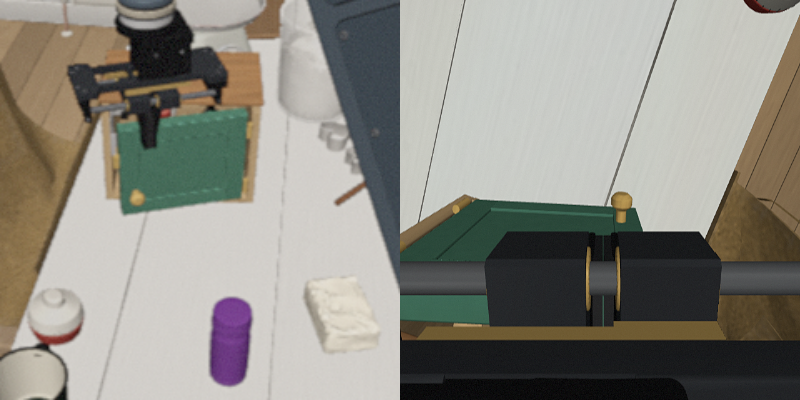

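The door stands about 0.3 rad open, with the jar's cap just visible behind it at (165,113). Slow down now.

```bash
python3 -m inch '[{"ax":0,"ay":0,"az":0.03,"dx":-4.5,"dy":0.3,"dz":0,"gripper":0},{"ax":0,"ay":0,"az":0.04,"dx":-6,"dy":0.4,"dz":0,"gripper":0},{"ax":0,"ay":0,"az":0.04,"dx":-6,"dy":0.4,"dz":0,"gripper":0},{"ax":0,"ay":0,"az":0.03,"dx":-4.5,"dy":0.3,"dz":0,"gripper":0},{"ax":0,"ay":0,"az":0.02,"dx":-3,"dy":0.2,"dz":0,"gripper":0}]'
python3 - <<'E'
from h import *
F=[]
for i in range(4):
    c=optics.camera('scene'); F.append(robot.get_obs()['ft_force'])
print(np.mean(F,0))
cv2.imwrite('pics/sc11.png',c['img'][:,:,::-1])
o=robot.get_obs();T=o['position'];M=R.from_quat(o['tool_rot']).as_matrix();print(T)
H=np.array([.3757,-.345]);r=T[:2]-H;print('TCP rel hinge in tool',(M[:2,:2].T@r*1000).round(1),'tool y ang',np.degrees(np.arctan2(M[1,1],M[0,1])))
E
```

```text
time: 13.95
position: [0.5155, -0.2975, 0.111]
tool_rot: [0.613, 0.79, 0.0, -0.0]
ft_force: [-0.5, 3.9, 1.5]
grip_width: 0.0004
[-0.35713766  0.45435369  0.63264369]
[ 0.51541007 -0.29725986  0.11104252]
TCP rel hinge in tool [ 11.1 147.2] tool y ang 14.56997171169318
```

```bash
for i in 1; do python3 -m inch '[{"ax":0,"ay":0,"az":0.01,"dx":-1.5,"dy":0.1,"dz":0,"gripper":0},{"ax":0,"ay":0,"az":0.01,"dx":-1.5,"dy":0.1,"dz":0,"gripper":0}]'|egrep 'time|pos|for'; done; python3 -m inch '[{"ax":0,"ay":0,"az":0.01,"dx":-1.5,"dy":0.1,"dz":0,"gripper":0}]'|egrep 'time|pos|for';python3 -m inch '[{"ax":0,"ay":0,"az":0.01,"dx":-1.5,"dy":0.1,"dz":0,"gripper":0}]'|egrep 'time|pos|for';python3 -m inch '[{"ax":0,"ay":0,"az":0,"dx":0,"dy":0,"dz":0,"gripper":0}]'|egrep 'time|pos|for'
```

```text
time: 14.35
position: [0.5157, -0.298, 0.111]
ft_force: [-0.4, 5.9, 3.4]
time: 14.45
position: [0.5161, -0.299, 0.111]
ft_force: [-0.4, 7.5, 5.0]
time: 14.55
position: [0.5164, -0.3, 0.111]
ft_force: [-1.2, 7.3, 3.9]
time: 14.65
position: [0.5165, -0.3004, 0.111]
ft_force: [-0.7, 6.5, 3.1]
```

Run:
```python
from h import *
F=[];Mo=[]
for n in ['side','scene','wrist']:
    shot(n,n[:2]+'12.png'); o=robot.get_obs();F.append(o['ft_force']);Mo.append(o['moment'])
print(np.round(F,1),np.round(Mo,2)); T=o['position'];M=R.from_quat(o['tool_rot']).as_matrix();print(T,M.round(4))
a=cv2.imread('pics/si12.png')[100:300,220:420];b=cv2.imread('pics/sc12.png')[90:290,80:280];cv2.imwrite('pics/m12.png',np.hstack([cv2.resize(a,(400,400)),cv2.resize(b,(400,400))]))
```

```text
[[-0.7  6.7  4. ]
 [-1.2  6.7  4.2]
 [-1.3  6.   3.8]] [[ 0.98  0.17 -0.09]
 [ 0.98  0.16 -0.03]
 [ 0.97  0.17 -0.05]]
[ 0.51644881 -0.30044956  0.11101431] [[-0.2119  0.9773 -0.002 ]
 [ 0.9773  0.2119  0.0046]
 [ 0.0049 -0.001  -1.    ]]
```

View pics/m12.png

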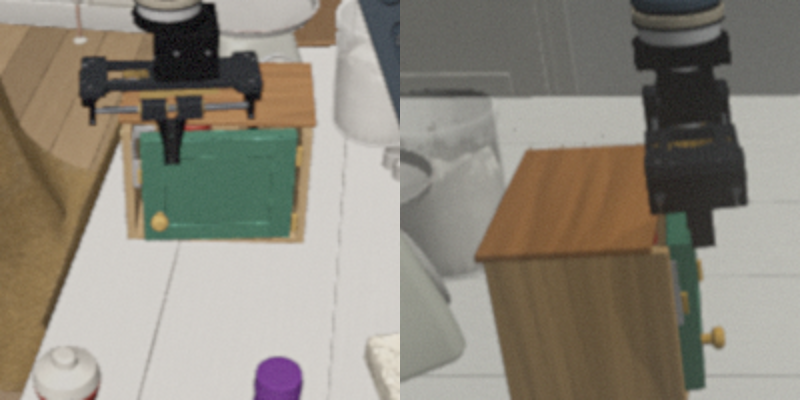

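The door is ajar by about 0.1 rad and the bolt has met the lip (Fy ≈ 6.5 N). An upward force of 4 N suggests friction on the finger, so I ease the tool up slightly.

```bash
python3 -m inch '[{"ax":0,"ay":0,"az":0,"dx":0,"dy":0,"dz":-0.7,"gripper":0}]'|egrep 'time|pos|for';python3 -m inch '[{"ax":0,"ay":0,"az":0,"dx":0,"dy":0,"dz":-0.7,"gripper":0}]'|egrep 'time|pos|for'
```

```text
time: 14.9
position: [0.5164, -0.3004, 0.1112]
ft_force: [0.5, 6.1, -3.6]
time: 15.0
position: [0.5163, -0.3004, 0.1114]
ft_force: [1.1, 5.2, -3.2]
```

```bash
python3 -m inch '[{"ax":0,"ay":0,"az":0.007,"dx":-1,"dy":0.1,"dz":0.3,"gripper":0}]'|egrep 'time|pos|for';for k in 1; do python3 -m inch '[{"ax":0,"ay":0,"az":0.007,"dx":-1,"dy":0.1,"dz":0,"gripper":0}]'|egrep 'time|pos|for';done;python3 -m inch '[{"ax":0,"ay":0,"az":0.007,"dx":-1,"dy":0.1,"dz":0,"gripper":0}]'|egrep 'time|pos|for';python3 -m inch '[{"ax":0,"ay":0,"az":0.007,"dx":-1,"dy":0.1,"dz":0,"gripper":0}]'|egrep 'time|pos|for'
```

```text
time: 15.1
position: [0.5164, -0.3006, 0.1113]
ft_force: [-0.0, 9.5, 2.4]
time: 15.2
position: [0.5166, -0.3011, 0.1113]
ft_force: [-0.1, 9.2, 2.0]
time: 15.3
position: [0.5168, -0.3019, 0.1113]
ft_force: [-0.8, 8.9, 2.1]
time: 15.4
position: [0.5174, -0.304, 0.1114]
ft_force: [-0.6, 1.0, -0.6]
```

```bash
python3 -m inch '[{"ax":0,"ay":0,"az":0.007,"dx":-1,"dy":0.1,"dz":0,"gripper":0}]'|egrep 'time|pos|for';python3 -m inch '[{"ax":0,"ay":0,"az":0.007,"dx":-1,"dy":0.1,"dz":0,"gripper":0}]'|egrep 'time|pos|for';python3 -m inch '[{"ax":0,"ay":0,"az":0.007,"dx":-1,"dy":0.1,"dz":0,"gripper":0}]'|egrep 'time|pos|for'
```

```text
time: 15.5
position: [0.5182, -0.3072, 0.1117]
ft_force: [-1.3, 1.2, -1.1]
time: 15.6
position: [0.5184, -0.3078, 0.1117]
ft_force: [-0.2, 5.4, -0.4]
time: 15.7
position: [0.5185, -0.3082, 0.1117]
ft_force: [-0.9, 5.2, 0.4]
```

```bash
python3 -m inch '[{"ax":0,"ay":0,"az":0,"dx":-0.7,"dy":0,"dz":0,"gripper":0}]'|egrep 'time|pos|for';python3 -m inch '[{"ax":0,"ay":0,"az":0,"dx":-0.7,"dy":0,"dz":0,"gripper":0}]'|egrep 'time|pos|for';python3 -m inch '[{"ax":0,"ay":0,"az":0,"dx":0,"dy":0,"dz":0,"gripper":0}]'|egrep 'time|pos|for'
python3 - <<'E'
from h import *
F=[]
for i in range(3):
    c=optics.camera('scene'); F.append(robot.get_obs()['ft_force'])
print(np.mean(F,0),robot.get_obs()['position'])
shot('scene','sc13.png');shot('side','si13.png')
a=cv2.imread('pics/si13.png')[100:300,220:420];b=cv2.imread('pics/sc13.png')[90:290,80:280];cv2.imwrite('pics/m13.png',np.hstack([cv2.resize(a,(400,400),interpolation=2),cv2.resize(b,(400,400),interpolation=2)]))
E
```

```text
time: 15.8
position: [0.5185, -0.3084, 0.1117]
ft_force: [-1.7, 7.3, 1.0]
time: 15.9
position: [0.5185, -0.3086, 0.1117]
ft_force: [-0.3, 8.4, 2.0]
time: 16.0
position: [0.5186, -0.3086, 0.1117]
ft_force: [-0.9, 8.0, 1.1]
[-0.42917788  8.04895104  1.53039299] [ 0.51856688 -0.30853931  0.11170252]
```

View pics/m13.png

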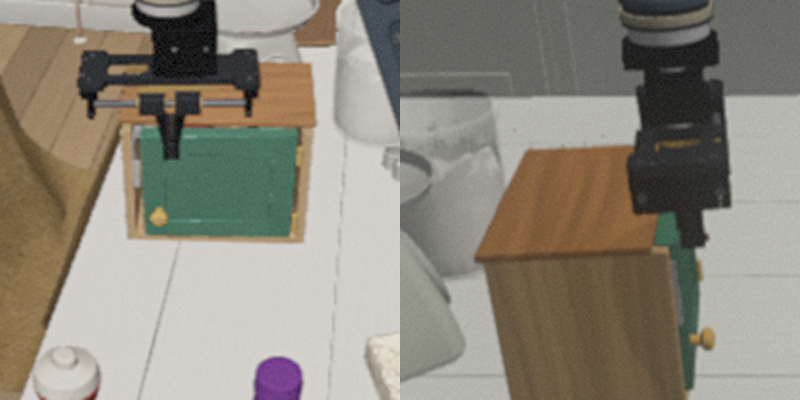

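The door is nearly flush and on the buffer: stiffness about 7 N/mm, force 8 N. A little more is needed to be sure of the snap (9 to 12 N).

```bash
python3 -m inch '[{"ax":0,"ay":0,"az":0,"dx":-0.7,"dy":0,"dz":-0.2,"gripper":0}]'|egrep 'time|pos|for';python3 -m inch '[{"ax":0,"ay":0,"az":0,"dx":-0.5,"dy":0,"dz":-0.1,"gripper":0}]'|egrep 'time|pos|for';python3 -m inch '[{"ax":0,"ay":0,"az":0,"dx":0,"dy":0,"dz":0,"gripper":0}]'|egrep 'time|pos|for'
python3 - <<'E'
from h import *
F=[]
for i in range(4):
    c=optics.camera('scene'); F.append(robot.get_obs()['ft_force'])
print(np.mean(F,0),np.linalg.norm(np.mean(F,0)),robot.get_obs()['position'])
E
```

```text
time: 16.35
position: [0.5186, -0.3087, 0.1117]
ft_force: [-0.0, 10.0, 1.1]
time: 16.45
position: [0.5185, -0.3087, 0.1117]
ft_force: [-0.5, 10.6, 1.5]
time: 16.55
position: [0.5185, -0.3087, 0.1117]
ft_force: [-0.3, 9.0, 1.2]
[-0.78781298  8.66065341  0.66418169] 8.721737447769836 [ 0.51854398 -0.30877123  0.11172853]
```

```bash
python3 -m inch '[{"ax":0,"ay":0,"az":0,"dx":-0.7,"dy":0,"dz":0,"gripper":0}]'|egrep 'time|pos|for';python3 -m inch '[{"ax":0,"ay":0,"az":0,"dx":-0.5,"dy":0,"dz":0,"gripper":0}]'|egrep 'time|pos|for';python3 -m inch '[{"ax":0,"ay":0,"az":0,"dx":0,"dy":0,"dz":0,"gripper":0}]'|egrep 'time|pos|for'
python3 - <<'E'
from h import *
F=[]
for i in range(4):
    c=optics.camera('scene'); F.append(robot.get_obs()['ft_force'])
print(np.mean(F,0),np.linalg.norm(np.mean(F,0)),robot.get_obs()['position'])
E
```

```text
time: 16.85
position: [0.5186, -0.309, 0.1117]
ft_force: [-0.8, 10.7, 0.8]
time: 16.95
position: [0.5186, -0.3091, 0.1117]
ft_force: [-1.2, 11.1, 1.5]
time: 17.05
position: [0.5186, -0.309, 0.1117]
ft_force: [-1.3, 11.0, 2.2]
[-0.81179411 10.68432526  1.91559454] 10.885004290155774 [ 0.51859038 -0.30905174  0.11172808]
```

10.9 N. Back off gently and see whether the door stays.

```bash
for k in 1; do python3 -m inch '[{"ax":0,"ay":0,"az":0,"dx":1,"dy":0,"dz":0,"gripper":0},{"ax":0,"ay":0,"az":0,"dx":1,"dy":0,"dz":0,"gripper":0}]'|egrep 'time|pos|for';done;python3 -m inch '[{"ax":0,"ay":0,"az":0,"dx":1,"dy":0,"dz":0,"gripper":0},{"ax":0,"ay":0,"az":0,"dx":1,"dy":0,"dz":0,"gripper":0}]'|egrep 'time|pos|for';python3 -m inch '[{"ax":0,"ay":0,"az":0,"dx":1,"dy":0,"dz":0,"gripper":0},{"ax":0,"ay":0,"az":0,"dx":2,"dy":0,"dz":0,"gripper":0}]'|egrep 'time|pos|for';python3 -m inch '[{"ax":0,"ay":0,"az":0,"dx":5,"dy":0,"dz":0,"gripper":0},{"ax":0,"ay":0,"az":0,"dx":10,"dy":0,"dz":0,"gripper":0}]'|egrep 'time|pos|for'
```

```text
time: 17.45
position: [0.5185, -0.3084, 0.1117]
ft_force: [-0.9, 7.3, -0.6]
time: 17.65
position: [0.5185, -0.3082, 0.1118]
ft_force: [-1.5, 3.7, -1.9]
time: 17.85
position: [0.5194, -0.3081, 0.1127]
ft_force: [0.6, -0.5, 0.3]
time: 18.05
position: [0.5174, -0.2937, 0.1133]
ft_force: [0.5, 0.2, -0.8]
```

Run:
```python
from h import *
for n in ['scene','side','wrist']: shot(n,n[:2]+'14.png')
a=cv2.imread('pics/si14.png')[100:300,220:420];b=cv2.imread('pics/sc14.png')[120:320,100:300];cv2.imwrite('pics/m14.png',np.hstack([cv2.resize(a,(400,400),interpolation=2),cv2.resize(b,(400,400),interpolation=2)]))
# door face vs cupboard front, side cam
yaw=np.deg2rad(6.4); cy=np.array([np.cos(yaw),np.sin(yaw)]); cx=np.array([np.sin(yaw),-np.cos(yaw)]);C=np.array([.479,-.407])
c=load('si14');P=cloud(c);g=c['img'].astype(int);d=P[...,:2]-C;X=d@cx*1000;Y=d@cy*1000;z=P[...,2]
m=(g[...,1]>g[...,0]+12)&(z>.02)&(z<.15)&(X<-50)&(X>-130)&(abs(Y)<120)
for lo,hi in [(-95,-60),(-60,-20),(-20,20),(20,60),(60,90)]:
    k=m&(Y>lo)&(Y<hi);print(lo,hi,k.sum(),np.median(X[k]).round(1))
v=cv2.fitLine(np.stack([Y[m],X[m]],-1).astype(np.float32),cv2.DIST_HUBER,0,.01,.01).ravel();print('door angle rel',-v[1]/v[0])
w=(g[...,0]>g[...,1]+20)&(z>.02)&(z<.15)&(X<-60)&(X>-90)
for s in (-1,1):
    k=w&(Y*s>98)&(Y*s<118);print('wall',s,k.sum(),np.median(X[k]) if k.sum() else None)
```

```text
-95 -60 601 -83.4
-60 -20 777 -82.5
-20 20 780 -83.1
20 60 666 -83.9
60 90 406 -86.6
door angle rel 0.018030824
wall -1 177 -80.91509937302243
wall 1 140 -80.14728140052532
```

View pics/m14.png

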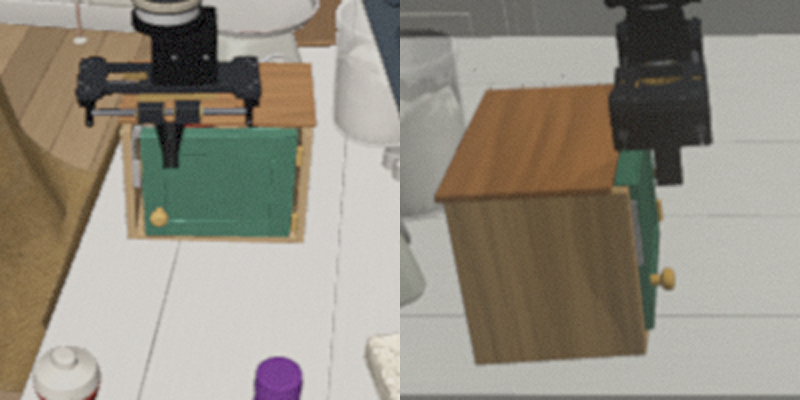

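View pics/wr14.png

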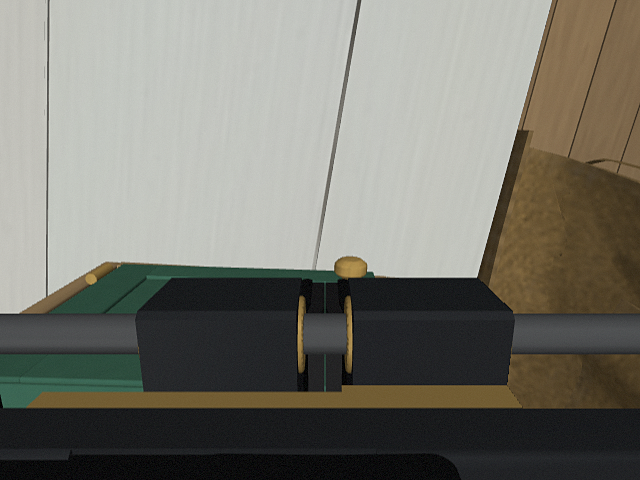

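The force fell to zero within about 1 mm of backing off and the door stayed put, so it seems to be held by the lip. I clear the arm and measure the door angle.

```bash
python3 -m inch '[{"ax":0,"ay":0,"az":0,"dx":15,"dy":0,"dz":-5,"gripper":0},{"ax":0,"ay":0,"az":0,"dx":25,"dy":0,"dz":-20,"gripper":0},{"ax":0,"ay":0,"az":0,"dx":30,"dy":0,"dz":-30,"gripper":0},{"ax":0,"ay":0,"az":0,"dx":30,"dy":0,"dz":-30,"gripper":0},{"ax":0,"ay":0,"az":0,"dx":25,"dy":0,"dz":-25,"gripper":0},{"ax":0,"ay":0,"az":0,"dx":10,"dy":0,"dz":-10,"gripper":0},{"ax":0,"ay":0,"az":0,"dx":0,"dy":0,"dz":0,"gripper":0}]'
python3 - <<'E'
from h import *
for n in ['scene','side','wrist']: shot(n,n[:2]+'15.png')
a=cv2.imread('pics/si15.png')[110:260,260:410];b=cv2.imread('pics/sc15.png')[150:300,130:280];cv2.imwrite('pics/m15.png',np.hstack([cv2.resize(a,(400,400),interpolation=2),cv2.resize(b,(400,400),interpolation=2)]))
yaw=np.deg2rad(6.4); cy=np.array([np.cos(yaw),np.sin(yaw)]); cx=np.array([np.sin(yaw),-np.cos(yaw)]);C=np.array([.479,-.407])
for n in ['si15','wr15']:
  c=load(n);P=cloud(c);g=c['img'].astype(int);d=P[...,:2]-C;X=d@cx*1000;Y=d@cy*1000;z=P[...,2]
  m=(g[...,1]>g[...,0]+12)&(z>.02)&(z<.15)&(X<-50)&(X>-130)&(abs(Y)<120)
  if m.sum()<50: print(n,'none');continue
  v=cv2.fitLine(np.stack([Y[m],X[m]],-1).astype(np.float32),cv2.DIST_HUBER,0,.01,.01).ravel();print(n,m.sum(),'slope',-v[1]/v[0],np.percentile(Y[m],[1,99]))
  # frame: roof front edge & wall fronts
  r=(abs(z-.166)<.006)&(abs(X)<110)&(abs(Y)<125)
  rc=cv2.minAreaRect(P[r][:,:2].astype(np.float32)*1000);print('roof',r.sum(),rc)
  ed=[(y0+5,np.percentile(X[r&(Y>y0)&(Y<y0+10)],1)) for y0 in range(-105,100,10) if (r&(Y>y0)&(Y<y0+10)).sum()>8]
  if len(ed)>4: print('roof front slope',-np.polyfit(*np.array(ed).T,1)[0], np.mean(np.array(ed)[:,1]))
  w=(g[...,0]>g[...,1]+20)&(z>.02)&(z<.15)&(X<-60)&(X>-95)
  for s in (-1,1):
    k=w&(Y*s>98)&(Y*s<118);print('wall',s,k.sum(),np.median(X[k]) if k.sum() else None)
E
```

```text
time: 18.9
position: [0.4947, -0.1578, 0.2341]
tool_rot: [0.646, 0.764, 0.0, 0.002]
ft_force: [-0.3, -0.1, -1.0]
grip_width: 0.0006
si15 3319 slope 0.016959408 [-89.0790911   83.03583369]
roof 2026 ((478.4190673828125, -405.5391540527344), (226.78199768066406, 147.04177856445312), 7.969478130340576)
roof front slope -0.06335178156523978 -66.67720268244996
wall -1 178 -80.89223442034947
wall 1 134 -80.06938026441782
wr15 63 slope -2.7991905 [50.51924435 51.76493292]
roof 0 ((0.0, 0.0), (0.0, 0.0), 0.0)
wall -1 0 None
wall 1 0 None
```

View pics/m15.png

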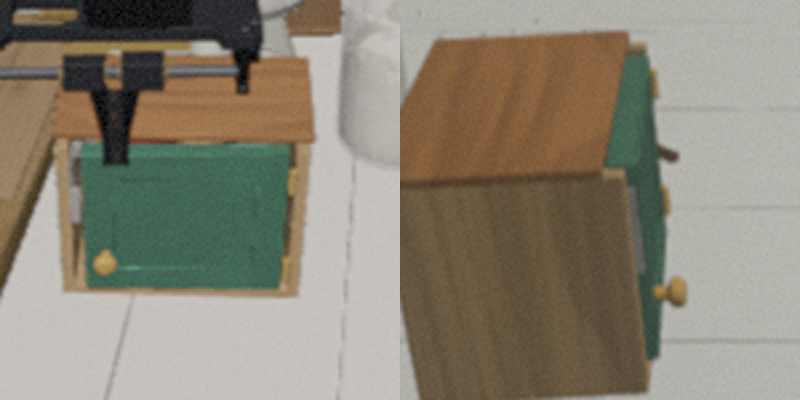

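View pics/wr15.png

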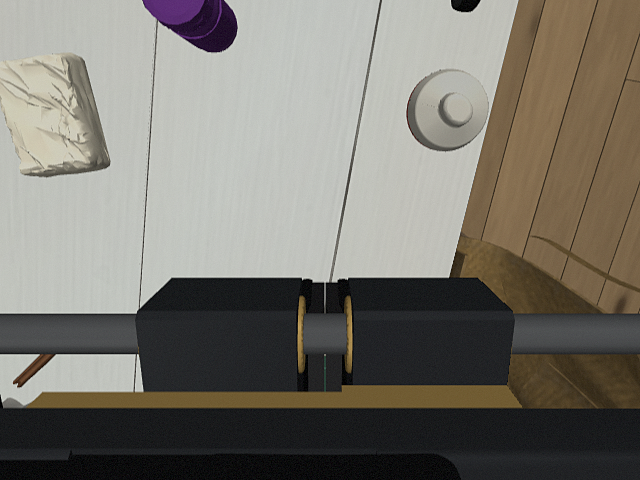

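The measured door angle is 0.017 to 0.021 rad (side-camera door fit against the wall fronts), the same in two pictures 1 s apart. The door lies flush at left crop (185,215), with the red cap just visible over its top edge. Mug and timer were never approached, and nothing touches the robot. Handing in.

Run:
```python
from h import *
c=shot('side','s16.png');P=cloud(c);x,y,z=P[...,0],P[...,1],P[...,2];c0=load('side0');P0=cloud(c0)
for nm,(u0,u1,v0,v1) in {'mug':(210,265,305,370),'timer':(235,272,270,308)}.items():
    print(nm,np.abs(c['img'][v0:v1,u0:u1].astype(int)-c0['img'][v0:v1,u0:u1]).mean().round(2),np.nanmedian(P[v0:v1,u0:u1]-P0[v0:v1,u0:u1],axis=(0,1)).round(4))
print(robot.hand_in())
```

```text
mug 12.49 [ 0. -0. -0.]
timer 15.02 [-0.  0.  0.]
the job is handed in; nothing more can be done
None
```

The jar is in the door rack and the door is shut; the job is handed in at about 19 s of the 64 s. The bolt itself can't be seen, so latching is judged from the forces and the door angle. I did not pull on the door to test it.

- **Jar:** I put the red-capped jar into pocket b while the door was still wide open. Before closing, its cap top measured 0.151 m high, as it should, and it stood about 2 mm off the pocket's middle, upright. After closing, only the red cap showed above the door.
- **Door:** I swung it shut slowly. The push rose to 9.5 N on the bevel and dropped to about 1 N as the bolt snapped past. I then pressed it onto the buffer at about 11 N.
- **Latch check:** Backing off, the force went to zero within about 1 mm and the door stayed put. The side camera put the door at about 0.02 rad, unchanged in a second picture about 1 s later. My rougher estimate from the tool position read higher, about 0.06 rad. I trusted the camera because the tool estimate depends on my measured hinge position.
- **Force and other objects:** The highest force I read on the cupboard was about 11 N, though readings came only about every 0.1 s. The median depth change over the mug and the timer was zero. Brightness differed in those patches (12–15 grey levels) for a reason I didn't trace.

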